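# Close the dice jar and stack the order on the parcel scale

### The job

Finish packing this order. Slide aside the clear panel over the red jar lid in the supply chest, set the lid on the dice jar, turn it back (anticlockwise) until it drops into its thread, then screw it clockwise until it is fully home. Stack all the small boxed games that are there in one square column, lying flat, picture side up, centred on the big black game box on the scale, and top it with the purple deck box from the chest's other compartment, every box turned the same way with its sides parallel to those of the big box; leave both panels fully shut, the jar standing, and the other things on the bench undisturbed.

Things in the scene. Friction and masses are not known exactly. Their poses are not given: they have to be found in the camera images.
- chest: aluminium supply chest fixed to the bench, 170 (x) x 300 (y) x 46 to the top of its walls; walls 6 thick, inner floor 6 above the bench; origin at the centre of its underside. A middle wall at y = 0 parts it into a left (+y) and a right (-y) compartment, each 158 (x) x 141 (y) inside, covered by clear sliding panels; open to above once a panel is slid aside
- left_panel (a joint): travel in m of the clear panel over the left (+y) compartment, 154 long, on the lower track (46 to 50 above the bench): 0 = shut, grows as it slides along the chest's -y under the other panel, to 0.125 = fully aside (compartment open but for its inner 20 mm). Stays where it is left; 1.5 N to slide
- right_panel (a joint): travel in m of the clear panel over the right (-y) compartment, on the upper track (53 to 57 above the bench): 0 = shut, grows as it slides along the chest's +y over the other panel, to 0.125 = fully aside; else like the left one. Open one panel at a time, the other shut
- left_panel_handle (a point): centre of the left panel's handle, 69 above the bench when shut: black upright bar, 60 long (chest x), 10 thick (chest y), standing up from the outer end of the panel; its top is 77 above the bench, 27 above its panel. Moves with the panel
- right_panel_handle (a point): same for the right panel's handle: 60 long (chest x), 10 thick (chest y), centre 69 and top 77 above the bench, 20 above its panel
- lid: red ribbed screw lid of the jar, 64 diameter, 24 high, 60 g, open below, with three lugs inside its skirt; origin at the centre of its lower edge, z up. At the start it lies top up on the floor of one of the chest's compartments. On the jar there is 2 mm of play all round between lid and neck; while gripped and turned it must be let down: press lightly downward
- jar: square glass jar full of dice, 1.6 kg, standing loose; body 90 x 90, shoulder at 105, neck to the rim at 130, 52 diameter over the thread; origin at the centre of its underside, z up. Three-start right-hand thread (clockwise from above closes). Lid heights (lid origin above jar origin): 123.5 resting on the thread's top, 114.5 dropped in, 111.5 screwed home
- jar_mouth (a point): centre of the jar's mouth, on the rim. The lid, set on, mostly rests on top of the thread and stops if turned clockwise; turned back up to 90 deg it drops 9 mm, onto a springy orange sealing ring. From there it screws clockwise 86 to 100 deg to a stop, squeezing the ring (5 N pushes it that far down); it stays where it is turned to
- scale: low parcel scale fixed to the bench, 190 x 190, top 32 above the bench, steel platform; origin at the centre of its underside
- big_box: big black game box with gold print, 168 x 168 x 48 high, 1.1 kg, lying loose on the scale; origin at the centre of its underside. The column goes on top of it
- big_box_top (a point): centre of the big box's top face, 48 above its underside (80 above the bench): the centre of the column
- game1: small boxed game, closed carton, red with a yellow picture; 130 long (its x) x 68 wide (its y) x 28 high (z), about 0.25 kg (0.17 to 0.35); origin at the centre of its underside. It lies flat on the bench at the start; it may be absent (None): 2 to 4 of the four games are there
- game2: small boxed game, closed carton, blue with a white picture; 130 long (its x) x 68 wide (its y) x 28 high (z), about 0.25 kg (0.17 to 0.35); origin at the centre of its underside. It lies flat on the bench at the start; it may be absent (None): 2 to 4 of the four games are there
- game3: small boxed game, closed carton, green with an orange picture; 130 long (its x) x 68 wide (its y) x 28 high (z), about 0.25 kg (0.17 to 0.35); origin at the centre of its underside. It lies flat on the bench at the start; it may be absent (None): 2 to 4 of the four games are there
- game4: small boxed game, closed carton, orange with a blue picture; 130 long (its x) x 68 wide (its y) x 28 high (z), about 0.25 kg (0.17 to 0.35); origin at the centre of its underside. It lies flat on the bench at the start; it may be absent (None): 2 to 4 of the four games are there
- deck: small purple expansion-deck box with a white picture, closed carton, 90 long (its x) x 58 wide (its y) x 28 high, 0.2 kg; origin at the centre of its underside. At the start it lies flat on the floor of the chest compartment that does not hold the lid, its long side across the chest (along chest y)
- tape_roll: bystander: roll of yellow masking tape, 76 diameter, 25 high, beyond the chest; origin at the centre of its underside
- mug: bystander: blue mug, 80 diameter, 95 high, beyond the jar; origin at the centre of its underside
- marker: bystander: black marker pen with a red cap, 130 long (x), 17 thick, lying on the bench near the scale; origin at the middle of its underside
- stapler: bystander: blue stapler, 150 long, 50 high, beyond the scale
- tape_gun: bystander: red tape gun with a brown roll, 170 long, 95 high, to the left of the chest
- note_pad: bystander: white note pad, 110 x 150 x 12, front left
Things that resemble listed ones, but are neither listed nor needed, are in the scene too. Of the things like the game3, leave any that is pink; of the rest the larger one is meant.

How it is judged:
By the outcome, as a careful person would: the job done as asked, in the order asked, and still so for the second after the job is handed in, with the robot touching nothing.
Of game1, game2, game3, game4 only 2 to 4 are there at a start; the rules pass over those that are not, and their reading is None.
At some moment in a run one of game1, game2, game3, game4 may be knocked a few centimetres aside while the robot is not near it.
It also fails if it takes over 210 s, if anything falls off the work surface, if the arm or the gripper's body presses on something with over 40 N, if the wrist force passes 120 N, or if a joint passes its speed limit or range.

### The arm

A 7-joint arm with a two-finger parallel gripper is mounted at the origin on the work surface. World frame = base frame: x ahead of the robot, y to its left, z up, the work surface at z = 0. Lengths are in m, angles in rad, forces in N, time in s.
With the tool pointing down it reaches from about 0.425 to 0.925 m from the base axis. Payload 6.8 kg.
Tool frame: the origin (TCP) lies between the finger pads; the fingertips stand 22 mm ahead of it and the grasp point (between the pads) lies 3 mm ahead of it; z points along the fingers, y is the line along which they close (so a half turn about z gives the same grasp; the last joint's range is limited). The gripper opens to 85 mm and grips with 20 to 120 N. Pads are 22 mm wide; open, the fingers measure 114 mm over their backs; the gripper's body (76 mm by 85 mm) begins 54 mm behind the grasp point. The pads swing forward as they close: fully open they stand 13 mm farther back than shut.
Start: joints at [1.073, 0.477, 0.022, 1.555, -0.011, 1.109, -0.083], TCP at [0.257, -0.624, 0.217] pointing down, gripper open.
Joint ranges: [-2.96, 2.96], [-0.34, 2.1], [-1.41, 1.46], [0.24, 2.44], [-1.37, 4.51], [0.17, 1.92], [-2.96, 2.96]. Speed limits (rad/s): [2.39, 2.39, 3.14, 3.14, 3.14, 3.14, 3.14].

### API

Orientations are given as a unit quaternion [w, x, y, z].
In Python, from station import bot gives the robot as it stands.
- The arm moves only by the tool servo_tool, never from a script. Its argument "motion" is a list that holds one entry, the list of rows, each a list of 5 numbers: the opening, from 0 (shut) to 1 (fully open), then the shift along the world's x, y, z each as a share of 0.04 m, from -1 to 1, then the turn about the world's z as a share of 0.12 rad, from -1 to 1. A call has 1 to 20 rows; each row shifts and turns the commanded pose from where the row before left it; what a row does not reach is not made up. A row lasts 1/10 s, in which the tool goes at most 50 mm and 8.59 degrees, less where a joint would pass 70% of its speed; a pose out of reach is approached as far as the arm can. A call with a number of a shift or a turn outside -1 to 1 is refused whole. A call with a gripper value outside its range is refused whole. The fingers move at their own pace and stop on an object; "newtons" is the grip in N (left out, the last holds). Time passes only in rows, so rows that do not move let the fingers close. It gives the time, the measured TCP pose, the force, the opening and the grip force at its end, in the units of the state.
- bot.get_obs(): the state, without advancing time (a new reading comes with each control period).
- bot.read_camera(name): name is "scene" or "top"; returns (picture, depth): 384x512x3 uint8, red, green, blue; 384x512 float32, m along the optical axis (not along the pixel's ray), 0 where there is no reading.
- bot.get_calibration(name): a dict with "fovy" (degrees; the focal length in pixels is half the picture's height over the tangent of half this angle, whatever the lens; pixels are square), "cx", "cy" (the principal point, pixels), "view" (4x4, takes a point from world to camera coordinates). Camera axes: x right, y down, z forward; pixel columns grow to the right and rows downward; lengths in m; the calibration is good to about 2 mm. A picture is of the moment at which its call begins. get_calibration takes no time and is no camera call.
- bot.hand_in(): hands the job in; it is judged then, once.
The state is a dict: "t": time; "q": joint angles; "joint_vel": joint speeds; "joint_torque": joint torques, N m; "eef_pos": TCP position; "tool_rot": TCP orientation; "contact_force": force on the tool from outside, world axes, zero at the start; "torque": the same for the moment, N m; "gripper_width": opening from 0.0 (shut) to 1.0 (fully open); "grasp_force": force on a finger pad.
Only numpy, scipy, OpenCV 4.12 (cv2) and the standard library are available. Lean on these libraries where they do the work, as an engineer would, in place of code of your own. Each camera call takes 0.05 s, during which the arm holds its last target. There are 200 camera calls.

## Working session

There is one attempt and no reset: what is moved stays moved. The work goes in short steps, Python scripts to look and compute and a tool call to move; the robot and the scene stay as the last step left them, time stands still between calls to the robot, and variables do not carry over. Pictures are saved under pics/ and viewed, at most 14 in all, crops included, and the job is handed in when it is done.

Besides the shell and the picture viewer there is one more tool, called after "Call:" in YAML: its name, and indented under it one key for each argument. servo_tool: Moves the arm, as the interface text tells. Shift numbers are shares of 0.04 m and turn numbers shares of 0.12 rad, none past 1 either way. Its arguments: {"type":"object","properties":{"motion":{"type":"array"},"newtons":{"type":"number"}},"required":["motion"]}

```bash
ls; mkdir -p pics; python3 - <<'E'
from station import bot
import cv2,numpy as np
for n in("scene","top"):
    p,d=bot.read_camera(n); np.savez(f"{n}0.npz",p=p,d=d); cv2.imwrite(f"pics/{n}0.png",cv2.resize(p[:,:,::-1],None,fx=1.5,fy=1.5))
    c=bot.get_calibration(n); print(n,c["fovy"],c["cx"],c["cy"],np.round(c["view"],3).tolist())
o=bot.get_obs(); print(o)
E
```

```text
pics
scene 51.49196692268939 251.0927185771428 185.50321325287112 [[0.459, 0.888, 0.002, -0.267], [0.539, -0.277, -0.795, -0.183], [-0.706, 0.366, -0.607, 1.58], [0.0, 0.0, 0.0, 1.0]]
top 50.41494028636151 258.3254183687399 194.0477278115802 [[-0.024, -1.0, 0.005, 0.051], [-0.995, 0.023, -0.092, 0.514], [0.092, -0.007, -0.996, 1.355], [0.0, 0.0, 0.0, 1.0]]
{'t': 0.1, 'q': array([ 1.07289081,  0.4777451 ,  0.02234166,  1.55633274, -0.01149033,
        1.10930943, -0.08310127]), 'joint_vel': array([-0.00058559, -0.00137848,  0.00129703, -0.00244723, -0.00150671,
       -0.00020497, -0.00149665]), 'joint_torque': array([ 4.54759720e-03, -5.97759140e+01,  1.61363337e+00, -2.81954473e+01,
        1.28291018e-02,  4.96715773e-03, -1.25159036e-05]), 'eef_pos': array([ 0.25628189, -0.62385732,  0.21581278]), 'tool_rot': array([-8.02322392e-04,  9.81063828e-01,  1.93682916e-01, -2.24710850e-04]), 'contact_force': array([-0.15707732, -0.37322239,  0.18338682]), 'torque': array([-0.00508087,  0.00085323, -0.00733373]), 'grasp_force': 0.0, 'gripper_width': 0.998203928235614}
```

View pics/top0.png

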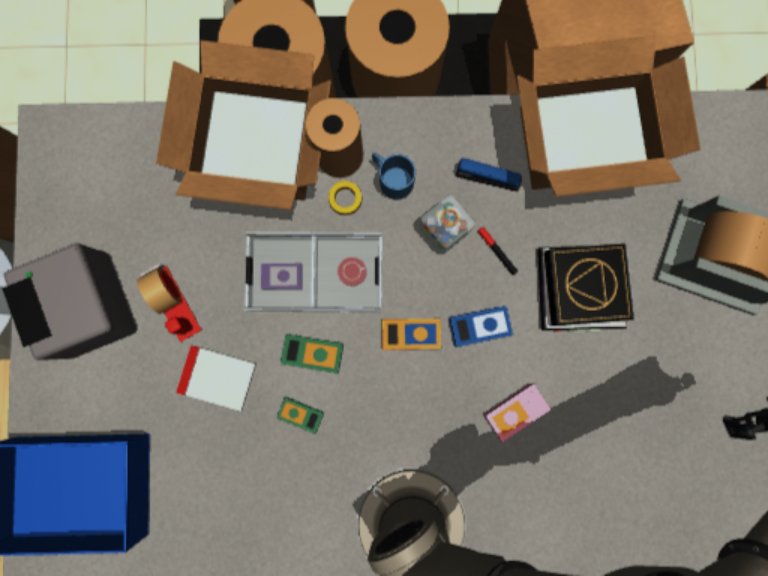

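View pics/scene0.png

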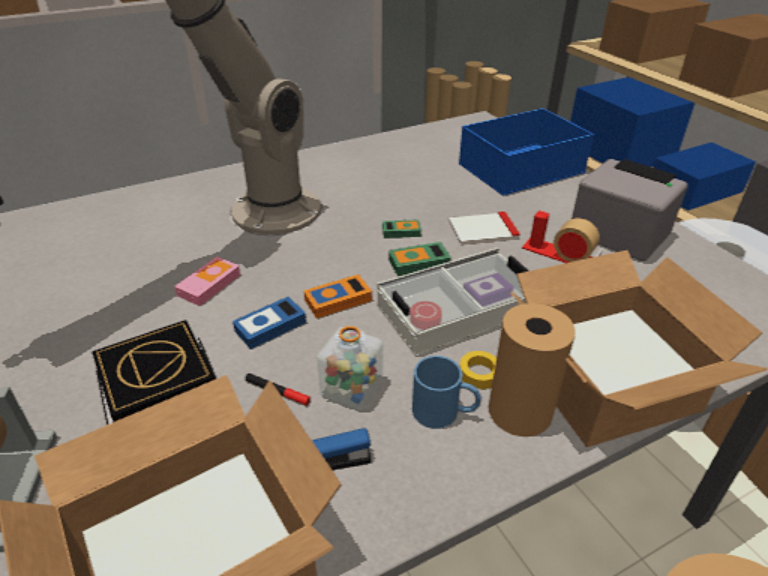

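Candidates (pixels in the 1.5× top view):
- **Lid:** red disc (352,272) in the right compartment.
- **Deck:** purple box (282,276) in the left compartment.
- **game3:** green (312,353) is the larger. Small green (300,414) and pink (518,412) are decoys.
- **game4:** orange (411,334).
- **game2:** blue (480,327).
- **game1 (red):** absent.
- **Others:** jar (447,222), big box (585,285).

Now I'll measure them.

```bash
cat > h.py <<'E'
from station import bot
import cv2,numpy as np
def cam(n):
    p,d=bot.read_camera(n); return p,d
def K(n):
    c=bot.get_calibration(n); return 192/np.tan(np.radians(c["fovy"]/2)),c["cx"],c["cy"],np.array(c["view"])
def plane(n,uv,z):
    f,cx,cy,V=K(n); uv=np.atleast_2d(uv).astype(float)
    R=V[:3,:3];o=-R.T@V[:3,3]
    r=np.c_[(uv[:,0]-cx)/f,(uv[:,1]-cy)/f,np.ones(len(uv))]@R
    return o+r*((z-o[2])/r[:,2])[:,None]
def cloud(n,d):
    f,cx,cy,V=K(n); v,u=np.mgrid[:384,:512]
    P=np.stack([(u-cx)/f*d,(v-cy)/f*d,d],-1)
    return (P-V[:3,3])@V[:3,:3]
def rect(xy):
    (c,s,a)=cv2.minAreaRect((np.asarray(xy)*1000).astype(np.float32))
    if s[0]<s[1]: s=s[::-1];a+=90
    return np.round(c,1),np.round(s,1),round((a+90)%180-90,1)   # long-axis angle deg
def big(m):
    k,l,s,_=cv2.connectedComponentsWithStats(m.astype(np.uint8)); i=1+np.argmax(s[1:,4]); return l==i
E
python3 - <<'E'
from h import *
for n in("top","scene"):
    D=np.load(n+"0.npz");p,d=D["p"],D["d"];W=cloud(n,d)
    hsv=cv2.cvtColor(p,cv2.COLOR_RGB2HSV)
    print(n,"bench z",np.round(np.percentile(W[...,2][(d>0)&(abs(W[...,2])<.03)],[10,50,90]),4))
    g=lambda u,v:(u/1.5,v/1.5)
    # height-based segmentation
    X,Y,Z=W[...,0],W[...,1],W[...,2]
    m=(d>0)&(Z>.015)&(Z<.3)&(X>.2)&(X<.85)&(abs(Y)<.6)
    k,l,s,c=cv2.connectedComponentsWithStats(m.astype(np.uint8))
    for i in range(1,k):
        if s[i,4]<60: continue
        q=l==i; t=np.percentile(Z[q],95); top=q&(Z>t-.006)
        print(np.round(c[i]*1.5),s[i,4],"ztop",round(t,3),rect(np.c_[X[top],Y[top]]),p[q].mean(0).astype(int))
p=np.load("top0.npz")["p"]
a=cv2.resize(p[145:285,150:430,::-1],None,fx=2.8,fy=2.8,interpolation=cv2.INTER_CUBIC); cv2.imwrite("pics/crop.png",a)
E
```

```text
top bench z [-0.004   0.0001  0.0062]
[608. 158.] 4117 ztop 0.174 (array([ 768.8, -423.1]), array([353.9, 161.5]), -89.9) [146 126 101]
[262. 164.] 5160 ztop 0.2 (array([816.8, 143.9]), array([106.4,  66.3]), 89.9) [142 120  95]
[394. 174.] 417 ztop 0.096 (array([767.6,  13.5]), array([79.3, 75.2]), -1.4) [32 48 61]
[488. 173.] 444 ztop 0.055 (array([ 782.5, -187.4]), array([119.2,  26.9]), 76.7) [26 50 85]
[345. 197.] 246 ztop 0.029 (array([732.2, 132.9]), array([73. , 72.2]), 26.0) [171 149  39]
[446. 224.] 883 ztop 0.133 (array([652.8, -92. ]), array([45.6, 41.5]), 50.8) [122 122 116]
[313. 272.] 4668 ztop 0.062 (array([558.7, 202.3]), array([300.4, 171.3]), 88.0) [141 140 139]
[585. 288.] 3341 ztop 0.084 (array([ 514.5, -400.3]), array([168.9, 167.7]), -86.8) [53 48 40]
[666. 270.] 119 ztop 0.059 (array([ 541.1, -598.5]), array([8.1, 2.2]), -0.2) [93 99 92]
[158. 290.] 601 ztop 0.096 (array([524. , 541.4]), array([52.4, 49.5]), -51.5) [136 100  62]
[481. 326.] 789 ztop 0.032 (array([ 431. , -167.8]), array([129.6,  67.3]), -79.1) [ 86 111 145]
[178. 326.] 158 ztop 0.094 (array([4
[... 982 characters left out ...]
2.3, 57.5]), 67.2) [111 115  73]
[520. 308.] 13101 ztop 0.195 (array([817.4, 144.4]), array([109.7,  65.1]), 89.8) [138 121 102]
[207. 279.] 585 ztop 0.029 (array([ 243.4, -240.9]), array([131.9,  71.9]), -58.2) [191 127 121]
[337. 293.] 672 ztop 0.029 (array([421.1, -10.4]), array([130.8,  72.9]), 89.3) [145 101  63]
[269. 319.] 764 ztop 0.029 (array([ 435. , -167.2]), array([130.7,  71.4]), -80.0) [ 89 112 135]
[152. 455.] 18485 ztop 0.169 (array([ 771.5, -422.5]), array([354.9, 156.8]), -90.0) [140 117  92]
[351. 365.] 1813 ztop 0.129 (array([663., -94.]), array([50.5, 46.1]), 63.6) [134 131 118]
[345. 444.] 553 ztop 0.053 (array([ 792.1, -166.5]), array([80. , 29.4]), 77.0) [ 56  86 121]
```

View pics/crop.png

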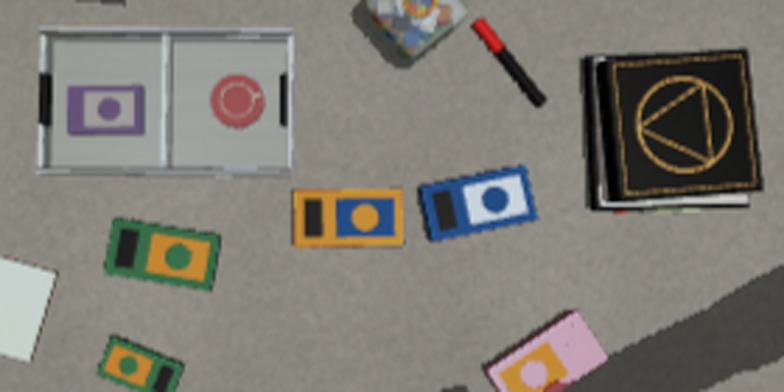

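The crop confirms the choices: green, orange and blue games have their black end toward +y, and the deck matches them. Next I'll refine the positions by casting colour masks onto planes from both views.

```bash
cat >> h.py <<'E'
HUE={"green":(40,80),"orange":(10,20),"blue":(100,120)}
def near(n,shape,c,r,z):
    f,cx,cy,V=K(n); q=V[:3,:3]@np.array([c[0],c[1],z])+V[:3,3]
    u,v=cx+f*q[0]/q[2],cy+f*q[1]/q[2]; yy,xx=np.mgrid[:384,:512]
    return (xx-u)**2+(yy-v)**2<(f*r/q[2])**2
def pts(n,m,z):
    v,u=np.nonzero(m); return plane(n,np.c_[u,v],z)[:,:2]
def game(n,p,d,c,z=.028,r=.1):
    W=cloud(n,d); X,Y,Z=W[...,0],W[...,1],W[...,2]
    m=(abs(Z-z)<.010)&(np.hypot(X-c[0],Y-c[1])<r)&(p.astype(int).max(2)-p.min(2)>=0)
    m=big(m); return rect(pts(n,m,z)),rect(pts(n,big(m&(Z>z-.004)),z))
E
python3 - <<'E'
from h import *
G={"green":(.379,.212),"orange":(.416,-.011),"blue":(.431,-.168)}
for n in("top","scene"):
    D=np.load(n+"0.npz");p,d=D["p"],D["d"];W=cloud(n,d);Z=W[...,2]
    hsv=cv2.cvtColor(p,cv2.COLOR_RGB2HSV);H,S,Vv=[hsv[...,i].astype(int) for i in range(3)]
    for k,c in G.items():
        print(n,k,*game(n,p,d,c))
    print(n,"box",*game(n,p,d,(.514,-.4),.08,.14))
    m=near(n,0,(.556,.13),.06,.03)&(S>60)&((H<8)|(H>172)); print("lid",rect(pts(n,big(m),.030)))
    m=near(n,0,(.556,.27),.07,.034)&(S>40)&(H>120)&(H<160); print("deck",rect(pts(n,big(m),.034)))
    for c in((.556,.055),(.556,.345)):
        m=near(n,0,c,.05,.07)&(Vv<50); print("handle",rect(pts(n,big(m),.077)),m.sum())
    m=near(n,0,(.658,-.093),.035,.13)&(S>130)&(H>5)&(H<22); print("ring",rect(pts(n,m,.130)),m.sum())
    m=near(n,0,(.658,-.093),.08,.10); 
    print("bench near jar z",[round(float(np.median(Z[near(n,0,c,.02,0)])),4) for c in((.6,.0),(.48,-.25),(.45,.1))], "boxtop",round(float(np.median(Z[near(n,0,(.514,-.4),.05,.08)])),4))
p,d=np.load("top0.npz")["p"],np.load("top0.npz")["d"]
ps=np.load("scene0.npz")["p"]
a=cv2.resize(p[120:180,270:330,::-1],(400,400),interpolation=cv2.INTER_CUBIC);b=cv2.resize(ps[205:275,200:270,::-1],(400,400),interpolation=cv2.INTER_CUBIC)
cv2.imwrite("pics/jar.png",np.hstack([a,b]))
E
```

```text
top green (array([378.9, 212.2]), array([130.1,  67.6]), 79.3) (array([378.9, 212.2]), array([130.1,  67.6]), 79.3)
top orange (array([416.1, -10.9]), array([127.5,  66.8]), 88.7) (array([416.1, -10.9]), array([127.5,  66.8]), 88.7)
top blue (array([ 430.6, -167.2]), array([130.9,  67.8]), -79.5) (array([ 430.6, -167.5]), array([130.2,  67.8]), -79.5)
top box (array([ 514.3, -399.1]), array([171.2, 167.5]), -86.9) (array([ 514.4, -400.4]), array([168.6, 167.5]), -86.9)
lid (array([560.5, 120.4]), array([61.2, 60.7]), -1.2)
deck (array([553.5, 278.2]), array([88.1, 54.1]), 88.7)
handle (array([556.6,  64.1]), array([52.5,  3.3]), -1.3) 34
handle (array([561.3, 340.7]), array([55.9,  9.8]), -0.2) 70
ring (array([657.5, -93.4]), array([34.8, 32. ]), 88.7) 41
bench near jar z [-0.0003, -0.0006, -0.0006] boxtop 0.0798
scene green (array([390.2, 209.4]), array([133.3,  80.6]), 79.2) (array([386.1, 211.8]), array([130.1,  71.4]), 79.0)
scene orange (array([427.6, -12.7]), array([133.5,  78.5]), 89.6) (array([424.1, -11.2]), array([130.7,  71.4]), 89.6)
scene blue (array([ 441.1, -168.5]), array([132.8,  76.6]), -79.7) (array([ 437.6, -167.9]), array([130.2,  70. ]), -79.7)
scene box (array([ 524.8, -399.6]), array([176.9, 167.2]), 3.1) (array([ 522.7, -399.8]), array([172.7, 167.2]), 2.9)
lid (array([575.6, 110.3]), array([82.5, 64.4]), -27.2)
deck (array([561.6, 275.8]), array([90.1, 61.6]), 89.8)
handle (array([567.9,  56.5]), array([70.4, 14.6]), -1.9) 72
handle (array([568. , 330.5]), array([55.7, 25.9]), -4.8) 77
ring (array([654.9, -91.3]), array([37.2, 32.8]), -26.0) 59
bench near jar z [0.0843, -0.0013, 0.0554] boxtop 0.0791
```

View pics/jar.png

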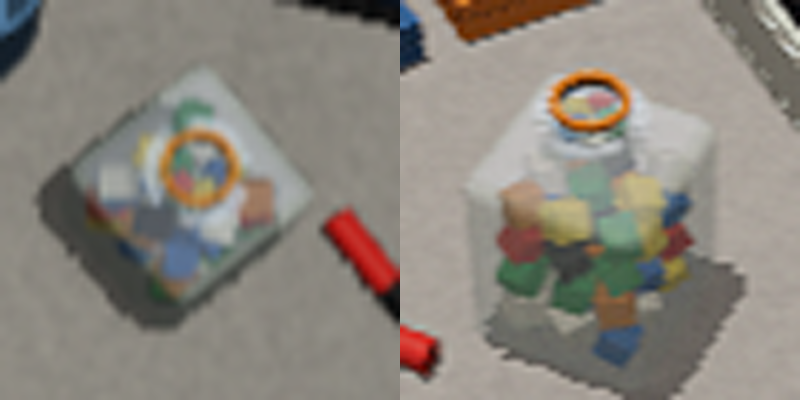

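```bash
python3 - <<'E'
from h import *
G={"green":((.379,.212),(8,22)),"orange":((.416,-.011),(100,125)),"blue":((.431,-.168),None)}
from scipy.optimize import least_squares
I={n:np.load(n+"0.npz") for n in("top","scene")}
for n in I:
    p,d=I[n]["p"],I[n]["d"]; hsv=cv2.cvtColor(p,cv2.COLOR_RGB2HSV);H,S,V=[hsv[...,i].astype(int) for i in range(3)]
    for k,(c,h) in G.items():
        m=near(n,0,c,.07,.028)&((S>120)&(H>h[0])&(H<h[1]) if h else (S<60)&(V>150))
        x=pts(n,cv2.morphologyEx(big(m).astype(np.uint8),cv2.MORPH_CLOSE,np.ones((7,7))),.028); print(n,k,"picture",rect(x),len(x))
    m=near(n,0,(.516,-.4),.06,.08)&(S>70)&(V>60); print(n,"gold",np.round(pts(n,m,.08).mean(0),4),rect(pts(n,m,.08)),m.sum())
    m=near(n,0,(.733,.133),.06,.02)&(S>120)&(H>20)&(H<35); print(n,"tape",rect(pts(n,big(m),.025)))
    m=near(n,0,(.4,.48),.12,.01)&(S<30)&(V>180); 
    if m.sum(): print(n,"pad",rect(pts(n,big(m),.012)))
    m=near(n,0,(.66,-.093),.04,.13)&(S>130)&(H>5)&(H<22)&(V>120); v,u=np.nonzero(big(m)); e=cv2.fitEllipse(np.c_[u,v].astype(np.float32)); print(n,"ring px",e)
    R=[plane(n,[e[0]],z)[0] for z in (.12,.13,.14)]; print(np.round(R,4).tolist())
E
```

```text
top green picture (array([376.4, 193.4]), array([68.7, 45.8]), 79.0) 229
top orange picture (array([419. , -29.4]), array([63.8, 40.1]), 88.7) 175
top blue picture (array([ 435.7, -187.7]), array([68.7, 45.9]), -80.1) 233
top gold [ 0.5157 -0.4003] (array([ 516.2, -401.5]), array([111.8, 110.7]), -2.9) 408
top tape (array([732.2, 133. ]), array([73.2, 72. ]), -1.3)
top pad (array([330.2, 431.2]), array([107.5, 105.3]), -17.3)
top ring px ((299.3575134277344, 144.70399475097656), (9.915694236755371, 10.484780311584473), 92.96176147460938)
[[0.6606, -0.0941, 0.12], [0.6584, -0.093, 0.13], [0.6563, -0.0919, 0.14]]
scene green picture (array([378.3, 192.2]), array([70. , 46.4]), 78.5) 162
scene orange picture (array([420.1, -49.9]), array([41.1, 27.5]), -0.1) 64
scene blue picture (array([ 371.3, -152.5]), array([135.9, 110.1]), 77.0) 591
scene gold [ 0.518  -0.3996] (array([ 517.7, -398.8]), array([155. , 110.4]), 3.4) 505
scene tape (array([742.2, 123. ]), array([92.9, 62.9]), -36.3)
scene pad (array([332.4, 429. ]), array([111.1, 109.1]), -18.1)
scene ring px ((232.73147583007812, 222.17855834960938), (9.146422386169434, 12.857933044433594), 83.34146118164062)
[[0.6459, -0.0867, 0.12], [0.6559, -0.0912, 0.13], [0.6659, -0.0956, 0.14]]
```

Call:
servo_tool:
  motion:
    - [[0.45,0.42,0.95,0,-0.19],[0.45,0.42,0.95,0,-0.19],[0.45,0.42,0.95,0,-0.19],[0.45,0.42,0.95,0,-0.19],[0.45,0.42,0.95,0,-0.19],[0.45,0.42,0.95,0,-0.19],[0.45,0.42,0.95,0,-0.19],[0.45,0.42,0.95,0,-0.19],[0.45,0.42,0.95,0,-0.19],[0.45,0.42,0.95,0,-0.19],[0.45,0.42,0.95,0,-0.19],[0.45,0.42,0.95,0,-0.19],[0.45,0.42,0.95,0,-0.19],[0.45,0.42,0.95,0,-0.19],[0.45,0.42,0.95,0,-0.19],[0.45,0.42,0.95,0,-0.19],[0.45,0.42,0.95,0,-0.19],[0.45,0.42,0.95,0,-0.19],[0.45,0,0,0,0],[0.45,0,0,0,0]]
  newtons: 30

```text
t: 2.1
eef_pos: [0.5586, 0.0606, 0.2161]
tool_rot: [0.0, 1.0, -0.009, -0.001]
contact_force: [-0.7, -0.4, 0.7]
gripper_width: 0.449
grasp_force: 0.0
```

Call:
servo_tool:
  motion:
    - [[0.45,0,0.07,-0.82,-0.04],[0.45,0,0,-0.82,0],[0.45,0,0,-0.82,0],[0.45,0,0,-0.5,0],[0.45,0,0,-0.3,0],[0,0,0,0,0],[0,0,0,0,0],[0,0,0,0,0],[0,0,0,0,0],[0,0,0,0,0]]

```text
t: 3.1
eef_pos: [0.5594, 0.0625, 0.0871]
tool_rot: [-0.0, 1.0, -0.013, 0.001]
contact_force: [-0.4, 0.4, -0.5]
gripper_width: 0.005
grasp_force: 0.0
```

```bash
python3 - <<'E'
from h import *
ps,d=cam("scene"); p,d2=cam("top")
np.savez("s1.npz",p=ps,d=d)
a=cv2.resize(p[140:220,150:270,::-1],(600,400),interpolation=cv2.INTER_CUBIC)[:, :]
b=cv2.resize(ps[140:240,240:360,::-1],(480,400),interpolation=cv2.INTER_CUBIC)
cv2.imwrite("pics/h1.png",np.hstack([cv2.resize(a,(400,267)),cv2.resize(b,(400,333))[:267]]))
cv2.imwrite("pics/h1.png",np.vstack([cv2.resize(a,(400,267)),cv2.resize(b,(400,333))]))
E
```

```text
(no output)
```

View pics/h1.png

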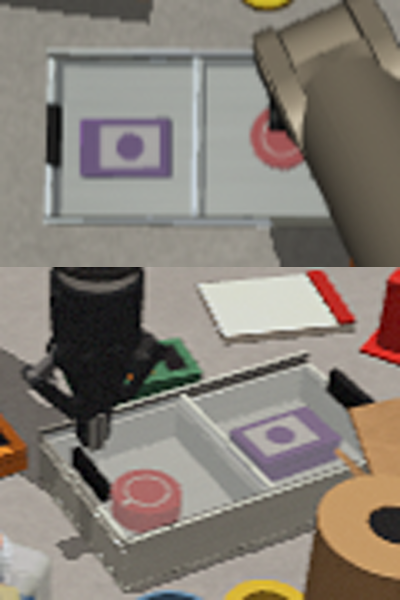

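```bash
python3 - <<'E'
from h import *
def proj(n,P):
    f,cx,cy,V=K(n); q=V[:3,:3]@np.array(P)+V[:3,3]; return np.round([cx+f*q[0]/q[2],cy+f*q[1]/q[2]],1)
for P in [(.5594,.0625,.0651),(.5594,.0625,.09),(.53,.0625,.077),(.59,.0625,.077),(.53,.0625,.057),(.59,.0625,.057),(.53,.055,.077),(.59,.055,.077)]: 
    q=proj("scene",P); print(P,q,"crop",(q-[240,140])*[400/120,333/100]+[0,267])
p=np.load("s1.npz")["p"]; V=p.max(2)
for y in range(190,222,2): print(y,V[y,255:280].tolist())
E
```

```text
(0.5594, 0.0625, 0.0651) [266.7 202.4] crop [ 89.    474.792]
(0.5594, 0.0625, 0.09) [266.9 195.7] crop [ 89.66666667 452.481     ]
(0.53, 0.0625, 0.077) [262.  193.6] crop [ 73.33333333 445.488     ]
(0.59, 0.0625, 0.077) [272.  205.2] crop [106.66666667 484.116     ]
(0.53, 0.0625, 0.057) [261.8 198.9] crop [ 72.66666667 463.137     ]
(0.59, 0.0625, 0.057) [271.8 210.5] crop [106.    501.765]
(0.53, 0.055, 0.077) [259.7 194.4] crop [ 65.66666667 448.152     ]
(0.59, 0.055, 0.077) [269.7 206. ] crop [ 99.   486.78]
190 [121, 117, 125, 135, 151, 172, 188, 162, 7, 25, 35, 45, 79, 81, 53, 71, 71, 81, 139, 152, 151, 149, 150, 149, 150]
192 [169, 167, 148, 142, 146, 151, 152, 156, 133, 41, 23, 42, 80, 81, 53, 69, 124, 156, 155, 150, 152, 151, 150, 150, 149]
194 [139, 152, 152, 149, 152, 140, 109, 71, 9, 90, 130, 109, 83, 70, 62, 107, 132, 152, 150, 150, 150, 150, 149, 149, 157]
196 [146, 127, 145, 152, 152, 144, 100, 10, 16, 14, 59, 129, 159, 154, 153, 150, 149, 149, 155, 162, 169, 177, 175, 175, 177]
198 [100, 125, 132, 136, 152, 144, 100, 3, 21, 16, 21, 17, 64, 133, 169, 179, 174, 174,
[... 702 characters left out ...]
53, 123, 142, 147, 86, 74, 143, 164, 145, 164, 178, 185, 186, 176]
212 [168, 173, 163, 128, 102, 104, 105, 105, 100, 91, 91, 110, 135, 138, 190, 210, 165, 169, 153, 143, 145, 144, 158, 172, 174]
214 [170, 170, 172, 167, 136, 119, 132, 106, 98, 91, 88, 87, 85, 185, 207, 144, 199, 210, 161, 139, 138, 142, 141, 148, 152]
216 [168, 172, 173, 171, 170, 159, 127, 103, 100, 89, 93, 91, 101, 110, 134, 159, 133, 176, 219, 186, 150, 138, 141, 144, 143]
218 [169, 168, 167, 171, 170, 171, 168, 137, 103, 103, 93, 91, 101, 109, 110, 97, 126, 152, 147, 200, 215, 180, 160, 147, 143]
220 [172, 172, 173, 172, 170, 172, 176, 179, 155, 94, 91, 91, 100, 111, 108, 110, 110, 130, 155, 134, 157, 202, 192, 177, 162]
```

```bash
python3 - <<'E'
from h import *
D=np.load("s1.npz");W=cloud("scene",D["d"])
for v in range(180,210,2):
    print(v,[np.round(W[v,u]*1000).astype(int).tolist() for u in (264,266,268,270)])
E
```

```text
180 [[564, 49, 154], [571, 51, 158], [574, 56, 159], [566, 67, 149]]
182 [[569, 46, 152], [575, 49, 155], [576, 55, 153], [569, 65, 145]]
184 [[565, 49, 141], [573, 50, 146], [573, 57, 144], [568, 66, 137]]
186 [[561, 51, 131], [568, 53, 135], [573, 57, 136], [572, 64, 133]]
188 [[565, 49, 127], [567, 54, 126], [570, 59, 127], [573, 64, 127]]
190 [[564, 50, 119], [566, 55, 118], [570, 59, 120], [574, 64, 121]]
192 [[563, 50, 111], [568, 54, 113], [573, 58, 115], [573, 64, 113]]
194 [[532, 69, 75], [564, 56, 102], [572, 59, 106], [571, 66, 103]]
196 [[543, 62, 78], [543, 69, 75], [524, 87, 54], [527, 92, 55]]
198 [[547, 60, 74], [554, 63, 78], [532, 83, 54], [536, 88, 55]]
200 [[549, 59, 68], [557, 61, 73], [564, 64, 77], [545, 82, 56]]
202 [[549, 59, 60], [559, 60, 67], [568, 62, 73], [572, 66, 75]]
204 [[553, 57, 56], [563, 58, 63], [572, 60, 69], [581, 61, 76]]
206 [[557, 55, 52], [566, 57, 58], [576, 58, 65], [584, 60, 70]]
208 [[559, 54, 46], [571, 54, 56], [576, 58, 58], [587, 58, 66]]
```

Call:
servo_tool:
  motion:
    - [[0,0,0,-0.1,0],[0,0,0,-0.1,0],[0,0,0,-0.1,0],[0,0,0,0,0]]

```text
t: 3.6
eef_pos: [0.5583, 0.0623, 0.0734]
tool_rot: [0.0, 1.0, -0.013, -0.001]
contact_force: [0.1, 0.5, -0.2]
gripper_width: 0.003
grasp_force: 0.0
```

```bash
python3 - <<'E'
from h import *
o=bot.get_obs(); print(o["eef_pos"],o["contact_force"],o["q"])
p,d=cam("scene");W=cloud("scene",d); np.savez("s2.npz",p=p,d=d)
m=(abs(W[...,0]-.56)<.03)&(abs(W[...,1]-.06)<.03)&(W[...,2]>.083)&(W[...,2]<.25)
print(np.percentile(W[m],[0,2,50,98,100],axis=0).round(3))
E
```

```text
[0.55826572 0.06228785 0.07340613] [ 0.12755144  0.48326    -0.22090589] [-1.04197491e-04  4.88314500e-01 -2.82634099e-01  1.93137438e+00
  1.93136718e-01  7.49400052e-01 -1.98968289e+00]
[[0.547 0.03  0.088]
 [0.552 0.031 0.096]
 [0.571 0.053 0.167]
 [0.589 0.088 0.245]
 [0.59  0.09  0.25 ]]
```

Call:
servo_tool:
  motion:
    - [[0,0,0,-0.1,0],[0,0,0,-0.1,0],[0,0,0,0,0]]

```text
t: 3.95
eef_pos: [0.5584, 0.0623, 0.0656]
tool_rot: [0.0, 1.0, -0.013, -0.001]
contact_force: [0.4, -0.7, 0.4]
gripper_width: 0.001
grasp_force: 0.0
```

Call:
servo_tool:
  motion:
    - [[0,0,0,-0.08,0],[0,0,0,0,0]]

```text
t: 4.15
eef_pos: [0.5587, 0.0624, 0.0627]
tool_rot: [0.0, 1.0, -0.013, -0.0]
contact_force: [-0.9, -0.4, 0.6]
gripper_width: 0.001
grasp_force: 0.0
```

Call:
servo_tool:
  motion:
    - [[0,0,0,-0.08,0],[0,0,0,0,0]]

```text
t: 4.35
eef_pos: [0.5591, 0.0629, 0.0623]
tool_rot: [0.0, 1.0, -0.013, 0.0]
contact_force: [-8.5, -0.6, 22.9]
gripper_width: 0.005
grasp_force: 11.6
```

Call:
servo_tool:
  motion:
    - [[0.05,0,0,0.4,0],[0.4,0,0,0.2,0],[0.4,0,0,0,0],[0.4,0,0,0,0],[0.4,0,0,-0.3,0],[0.4,0,0,-0.3,0],[0.4,0,0,-0.3,0],[0,0,0,0,0],[0,0,0,0,0],[0,0,0,0,0],[0,0,0,0,0]]

```text
t: 5.45
eef_pos: [0.5578, 0.0634, 0.0466]
tool_rot: [-0.001, 1.0, -0.012, -0.001]
contact_force: [3.0, 3.7, -18.0]
gripper_width: 0.106
grasp_force: 33.5
```

Call:
servo_tool:
  motion:
    - [[0,0.01,0.4,0,0],[0,0.01,0.4,0,0],[0,0.01,0.4,0,0],[0,0.01,0.4,0,0],[0,0.01,0.4,0,0],[0,0.01,0.4,0,0],[0,0.01,0.4,0,0],[0,0.0,0.35,0,0],[0,0,0,0,0],[0,0,0,0,0]]

```text
t: 6.45
eef_pos: [0.561, 0.1886, 0.047]
tool_rot: [0.001, 1.0, -0.013, -0.001]
contact_force: [1.5, -2.4, -25.5]
gripper_width: 0.104
grasp_force: 32.7
```

Call:
servo_tool:
  motion:
    - [[0.4,0,0,0,0],[0.4,0,0,0,0],[0.4,0,0,0.2,0],[0.4,0,0,0.9,0],[0.4,0,0,0.9,0],[1,0,-0.12,0,0.95],[1,0,-0.12,0,0.95],[1,0,-0.12,0,0.95],[1,0,-0.12,0,0.95],[1,0,-0.12,0,0.95],[1,0,-0.12,0,0.95],[1,0,-0.12,0,0.95],[1,0,-0.12,0,0.95],[1,0,-0.12,0,0.95],[1,0,-0.12,0,0.95],[1,0,-0.12,0,0.95],[1,0,-0.12,0,0.95],[1,0,-0.12,0,0.95],[1,0,-0.12,0,0.9]]

```text
t: 8.35
eef_pos: [0.5629, 0.1217, 0.1302]
tool_rot: [0.001, 0.708, 0.707, 0.002]
contact_force: [-0.1, -0.5, 0.5]
gripper_width: 0.997
grasp_force: 0.0
```

```bash
python3 - <<'E'
from h import *
o=bot.get_obs(); print(o["eef_pos"],o["tool_rot"],o["q"])
ims=[]
for n in("top","scene"):
    p,d=cam(n);W=cloud(n,d); np.savez(n+"3.npz",p=p,d=d)
    hsv=cv2.cvtColor(p,cv2.COLOR_RGB2HSV);H,S,V=[hsv[...,i].astype(int) for i in range(3)]
    m=near(n,0,(.561,.12),.06,.03)&(S>90)&((H<8)|(H>172))
    v,u=np.nonzero(m); print(n,len(u), rect(pts(n,m,.03)) if len(u)>5 else 0)
    a=W[m]; 
    if len(a): print(np.percentile(a,[1,10,50,90,99],axis=0).round(4))
p=np.load("scene3.npz")["p"]; cv2.imwrite("pics/s3.png",cv2.resize(p[100:250,200:400,::-1],(800,600)))
E
```

```text
[0.56294897 0.12174854 0.13019227] [0.00105547 0.70770007 0.70651058 0.00151428] [ 0.18334485  0.49283847 -0.65634942  1.84587537  0.37131455  0.92395892
 -0.64396845]
top 0 0
scene 313 (array([576.7, 112.5]), array([82.5, 63.8]), -27.2)
[[0.5174 0.0878 0.005 ]
 [0.5449 0.0924 0.0133]
 [0.5728 0.1152 0.0276]
 [0.5938 0.139  0.0301]
 [0.5971 0.1486 0.0331]]
```

View pics/s3.png

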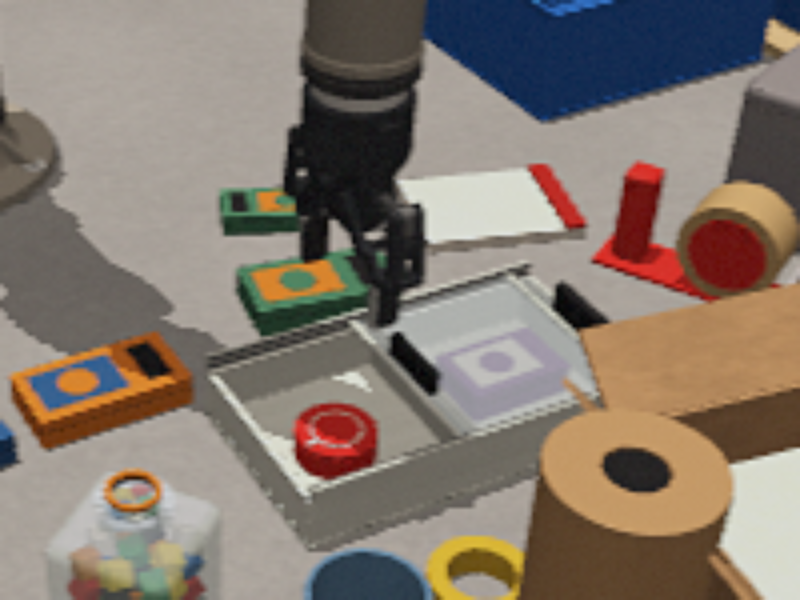

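Call:
servo_tool:
  motion:
    - [[1,-0.03,-0.05,-0.8,0],[1,0,0,-0.8,0],[1,0,0,-0.8,0],[1,0,0,-0.5,0],[1,0,0,-0.2,0],[1,0,0,-0.2,0],[1,0,0,-0.1,0],[1,0,0,0,0]]
  newtons: 50

```text
t: 9.25
eef_pos: [0.561, 0.1194, -0.0076]
tool_rot: [0.0, 0.71, 0.705, 0.0]
contact_force: [0.1, 0.3, -0.5]
gripper_width: 0.998
grasp_force: 0.0
```

```bash
python3 - <<'E'
from h import *
o=bot.get_obs(); print(o["eef_pos"],o["contact_force"])
p,d=cam("scene");W=cloud("scene",d); np.savez("s4.npz",p=p,d=d)
cv2.imwrite("pics/s4.png",cv2.resize(p[150:250,230:350,::-1],(720,600)))
E
```

```text
[ 0.56101648  0.1194412  -0.00756136] [ 0.13731022  0.31842961 -0.52080146]
```

View pics/s4.png

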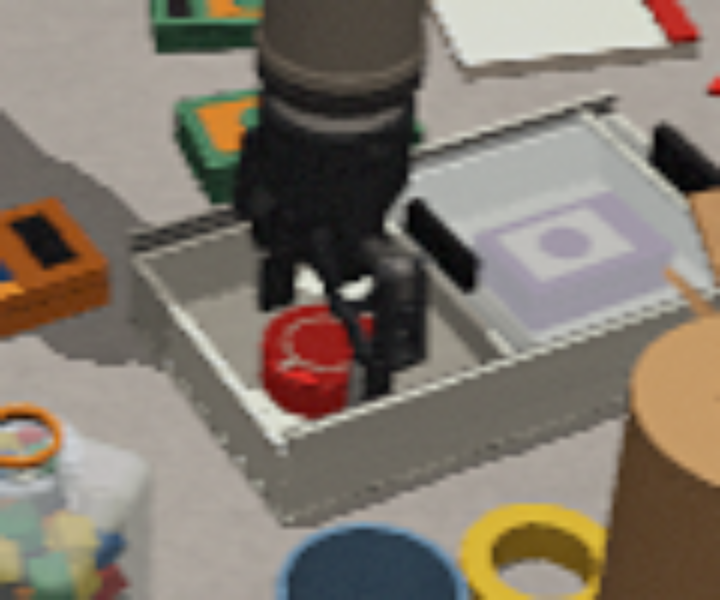

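Call:
servo_tool:
  motion:
    - [[0.5,0,0,0,0],[0.5,0,0,0,0],[0.5,0,0,0,0],[0.5,0,0,0,0],[0.5,0,0,0,0]]

```text
t: 9.8
eef_pos: [0.5612, 0.1193, -0.0068]
tool_rot: [0.001, 0.709, 0.705, 0.0]
contact_force: [-2.7, -2.0, 8.4]
gripper_width: 0.73
grasp_force: 53.5
```

Call:
servo_tool:
  motion:
    - [[0.5,0,0,0.2,0],[0.5,0,0,0.8,0],[0.5,0,0,0.9,0],[0.5,0,0,0.9,0],[0.5,0,0,0.9,0],[0.5,0,0,0.9,0],[0.5,0,0,0,0]]

```text
t: 10.5
eef_pos: [0.5635, 0.1207, 0.1817]
tool_rot: [0.002, 0.709, 0.705, 0.004]
contact_force: [0.8, -0.1, -0.4]
gripper_width: 0.739
grasp_force: 55.0
```

```bash
python3 - <<'E'
from h import *
o=bot.get_obs(); print(o["eef_pos"],o["contact_force"])
for n in("scene","top"):
    p,d=cam(n);W=cloud(n,d); np.savez(n+"5.npz",p=p,d=d)
    hsv=cv2.cvtColor(p,cv2.COLOR_RGB2HSV);H,S,V=[hsv[...,i].astype(int) for i in range(3)]
    m=near(n,0,(.5635,.1207),.06,.2)&(S>110)&((H<8)|(H>172))&(W[...,2]>.15)
    if m.sum()>9:
        a=W[m]; print(n,m.sum(),np.percentile(a,[0,2,10,50,90,98,100],axis=0).round(4).tolist())
        t=a[a[:,2]>np.percentile(a[:,2],90)-.003]; print("top", rect(t[:,:2]))
E
```

```text
[0.56346572 0.12070811 0.18167662] [ 0.78636288 -0.06130168 -0.37158204]
scene 239 [[0.5321, -0.392, 0.1909], [0.5354, 0.0901, 0.1943], [0.5429, 0.092, 0.1985], [0.5712, 0.1064, 0.2158], [0.5918, 0.1271, 0.2183], [0.6079, 0.1368, 0.229], [1.3362, 0.1412, 0.8129]]
top (array([ 944.7, -115.5]), array([956.9,  57.2]), -31.8)
```

Call:
servo_tool:
  motion:
    - [[0.5,0.295,-0.665,0,0],[0.5,0.295,-0.665,0,0],[0.5,0.295,-0.665,0,0],[0.5,0.295,-0.665,0,0],[0.5,0.295,-0.665,0,0],[0.5,0.295,-0.665,0,0],[0.5,0.295,-0.665,0,0],[0.5,0.295,-0.665,0,0],[0.5,0,0,0,0],[0.5,0,0,0,0]]

```text
t: 11.6
eef_pos: [0.6538, -0.0941, 0.174]
tool_rot: [-0.001, 0.71, 0.704, -0.001]
contact_force: [-0.4, 0.9, -0.1]
gripper_width: 0.732
grasp_force: 55.0
```

```bash
python3 - <<'E'
from h import *
o=bot.get_obs(); print(o["eef_pos"],o["tool_rot"],o["q"])
n="scene";p,d=cam(n);W=cloud(n,d); np.savez("s6.npz",p=p,d=d)
hsv=cv2.cvtColor(p,cv2.COLOR_RGB2HSV);H,S,V=[hsv[...,i].astype(int) for i in range(3)]
R=near(n,0,(.658,-.0925),.06,.2)&(S>110)&((H<8)|(H>172))
m=big(R); a=W[m]; print("lid",np.percentile(a,[2,10,50,90,98],axis=0).round(4).tolist())
v,u=np.nonzero(m); print("cols",u.min(),u.max(),"rows",v.min(),v.max())
m=near(n,0,(.658,-.093),.04,.13)&(S>130)&(H>5)&(H<22)&(V>120); v,u=np.nonzero(m); print("ring",len(u),u.min(),u.max(),v.min(),v.max())
for z in(.126,.13,.134): print(plane(n,[[(u.min()+u.max())/2,(v.min()+v.max())/2]],z).round(4))
f,cx,cy,Vw=K(n)
for P in [o["eef_pos"]+[0,0,.0365],o["eef_pos"]+[0,0,.0125]]:
    q=Vw[:3,:3]@P+Vw[:3,3]; print("proj tcp",np.round([cx+f*q[0]/q[2],cy+f*q[1]/q[2]],2))
cv2.imwrite("pics/s6.png",cv2.resize(p[170:270,180:300,::-1],(720,600),interpolation=cv2.INTER_CUBIC))
E
```

```text
[ 0.65381551 -0.0941068   0.17396622] [-0.00136285  0.70976531  0.70443636 -0.00087184] [ 0.47003867  0.56613219 -0.60606901  1.59824775  0.35053525  1.09138834
 -0.2348523 ]
lid [[0.4523, -0.1239, 0.0263], [0.6297, -0.1227, 0.1902], [0.6596, -0.1092, 0.2083], [0.6816, -0.093, 0.2108], [0.6863, -0.0475, 0.2347]]
cols 218 234 rows 190 213
ring 40 226 239 217 226
[[ 0.6494 -0.0888  0.126 ]]
[[ 0.6534 -0.0906  0.13  ]]
[[ 0.6574 -0.0924  0.134 ]]
proj tcp [230.36 197.27]
proj tcp [230.66 204.92]
```

View pics/s6.png

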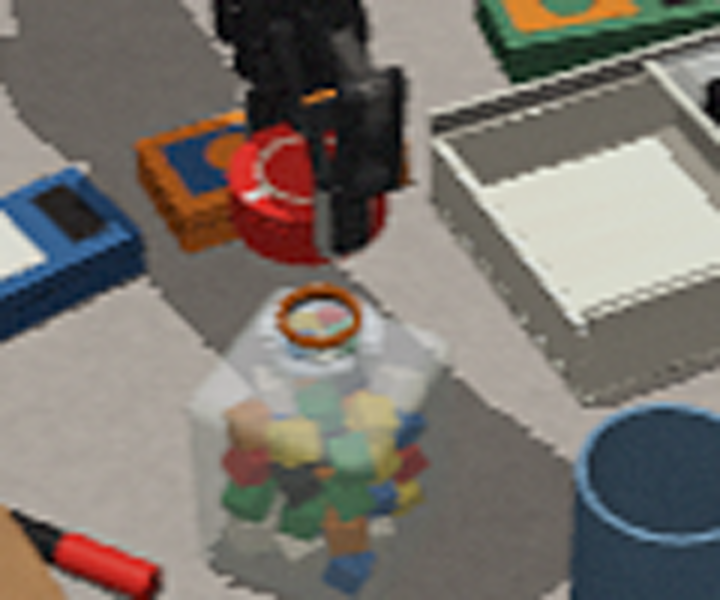

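Call:
servo_tool:
  motion:
    - [[0.5,0.11,0.04,-0.5,0],[0.5,0,0,-0.5,0],[0.5,0,0,-0.3,0],[0.5,0,0,0,0],[0.5,0,0,-0.08,0],[0.5,0,0,-0.08,0],[0.5,0,0,0,0]]

```text
t: 12.35
eef_pos: [0.6595, -0.0919, 0.1177]
tool_rot: [0.0, 0.709, 0.705, 0.0]
contact_force: [0.1, -0.3, -1.0]
gripper_width: 0.733
grasp_force: 55.0
```

Call:
servo_tool:
  motion:
    - [[0.5,0,0,-0.06,0],[0.5,0,0,0,0]]

```text
t: 12.55
eef_pos: [0.6593, -0.0921, 0.1152]
tool_rot: [0.0, 0.709, 0.705, 0.0]
contact_force: [-0.4, -0.5, -0.5]
gripper_width: 0.731
grasp_force: 55.0
```

Call:
servo_tool:
  motion:
    - [[0.5,-0.02,-0.01,-0.06,0],[0.5,0,0,-0.04,0],[0.5,0,0,0,0]]

```text
t: 12.85
eef_pos: [0.6596, -0.0923, 0.1138]
tool_rot: [0.001, 0.709, 0.705, 0.001]
contact_force: [-3.8, -0.8, 13.9]
gripper_width: 0.734
grasp_force: 56.4
```

Call:
servo_tool:
  motion:
    - [[0.5,0,0,-0.03,0],[0.5,0,0,0,0]]

```text
t: 13.05
eef_pos: [0.6597, -0.0924, 0.1136]
tool_rot: [0.001, 0.709, 0.705, 0.001]
contact_force: [-6.9, -1.1, 19.8]
gripper_width: 0.729
grasp_force: 57.0
```

Call:
servo_tool:
  motion:
    - [[0.5,-0.04,0,0.05,0],[0.5,0,0,0,0]]

```text
t: 13.25
eef_pos: [0.6583, -0.0923, 0.1141]
tool_rot: [0.001, 0.709, 0.705, 0.001]
contact_force: [-0.2, 0.4, 11.0]
gripper_width: 0.727
grasp_force: 56.0
```

Call:
servo_tool:
  motion:
    - [[0.5,0,0,-0.02,0.4],[0.5,0,0,0,0.4],[0.5,0,0,0,0]]

```text
t: 13.55
eef_pos: [0.6588, -0.0906, 0.1136]
tool_rot: [0.001, 0.674, 0.739, 0.002]
contact_force: [-0.5, 2.7, 12.1]
gripper_width: 0.731
grasp_force: 56.2
```

Call:
servo_tool:
  motion:
    - [[0.5,0,-0.03,0,0.5],[0.5,0,0,0,0.5],[0.5,0,0,0,0.5],[0.5,0,0,0,0]]

```text
t: 13.95
eef_pos: [0.6567, -0.0938, 0.1109]
tool_rot: [-0.0, 0.605, 0.796, -0.0]
contact_force: [0.4, -0.1, -0.3]
gripper_width: 0.729
grasp_force: 55.1
```

Call:
servo_tool:
  motion:
    - [[0.5,0,0,0,0.5],[0.5,0,0,0,0.5],[0.5,0,0,0,0.5],[0.5,0,0,0,0]]

```text
t: 14.35
eef_pos: [0.6568, -0.0936, 0.1109]
tool_rot: [-0.0, 0.532, 0.847, 0.0]
contact_force: [-0.6, -1.1, -0.1]
gripper_width: 0.731
grasp_force: 55.0
```

Call:
servo_tool:
  motion:
    - [[0.5,0,0,0,0.5],[0.5,0,0,0,0.5],[0.5,0,0,0,0.5],[0.5,0,0,0,0]]

```text
t: 14.75
eef_pos: [0.6568, -0.0937, 0.1109]
tool_rot: [-0.0, 0.454, 0.891, 0.0]
contact_force: [-0.0, -0.3, -1.5]
gripper_width: 0.731
grasp_force: 55.0
```

Call:
servo_tool:
  motion:
    - [[0.5,0,0,-0.05,0],[0.5,0,0,-0.05,0],[0.5,0,0,0,0]]

```text
t: 15.05
eef_pos: [0.6572, -0.0936, 0.1101]
tool_rot: [0.001, 0.455, 0.891, -0.001]
contact_force: [-8.9, -1.3, 19.4]
gripper_width: 0.737
grasp_force: 57.0
```

Call:
servo_tool:
  motion:
    - [[0.5,0,0,-0.04,0],[0.5,0,0,0,0]]

```text
t: 15.25
eef_pos: [0.6574, -0.0937, 0.11]
tool_rot: [0.001, 0.455, 0.891, -0.001]
contact_force: [-12.6, -1.4, 28.6]
gripper_width: 0.728
grasp_force: 57.9
```

Call:
servo_tool:
  motion:
    - [[0.5,-0.02,0,0.06,0],[0.5,0,0,0,0.4],[0.5,0,0,0,0.4],[0.5,0,0,0,0]]

```text
t: 15.65
eef_pos: [0.6583, -0.0935, 0.1104]
tool_rot: [0.002, 0.411, 0.912, 0.001]
contact_force: [-1.2, -1.1, 11.5]
gripper_width: 0.731
grasp_force: 56.1
```

Call:
servo_tool:
  motion:
    - [[0.5,0,0,0,0.4],[0.5,0,0,0,0.4],[0.5,0,0,0,0]]

```text
t: 15.95
eef_pos: [0.6584, -0.0933, 0.1104]
tool_rot: [0.002, 0.367, 0.93, 0.001]
contact_force: [-0.7, -1.1, 9.8]
gripper_width: 0.731
grasp_force: 56.1
```

Call:
servo_tool:
  motion:
    - [[0.5,0,0,0,0.4],[0.5,0,0,0,0.4],[0.5,0,0,0,0]]

```text
t: 16.25
eef_pos: [0.6584, -0.0931, 0.1104]
tool_rot: [0.002, 0.321, 0.947, 0.001]
contact_force: [-0.3, -0.1, 10.1]
gripper_width: 0.73
grasp_force: 56.1
```

Call:
servo_tool:
  motion:
    - [[0.5,0,0,0,0.5],[0.5,0,0,0,0.5],[0.5,0,0,0,0]]

```text
t: 16.55
eef_pos: [0.6584, -0.093, 0.1104]
tool_rot: [0.002, 0.264, 0.965, 0.001]
contact_force: [-0.1, -0.2, 10.2]
gripper_width: 0.731
grasp_force: 56.1
```

Call:
servo_tool:
  motion:
    - [[0.5,0,0,0,0.5],[0.5,0,0,0,0.5],[0.5,0,0,0,0]]

```text
t: 16.85
eef_pos: [0.6583, -0.0929, 0.1104]
tool_rot: [0.002, 0.206, 0.979, 0.001]
contact_force: [0.6, 0.1, 11.5]
gripper_width: 0.733
grasp_force: 56.1
```

Call:
servo_tool:
  motion:
    - [[0.5,0,0,0,0.5],[0.5,0,0,0,0.5],[0.5,0,0,0,0]]

```text
t: 17.15
eef_pos: [0.6584, -0.0929, 0.1104]
tool_rot: [0.002, 0.147, 0.989, 0.001]
contact_force: [0.4, 1.4, 11.4]
gripper_width: 0.734
grasp_force: 56.1
```

```bash
python3 -c "
from h import *
o=bot.get_obs(); print(o['q'],o['torque'],o['t'])"
```

```text
[ 0.6220971   0.72451301 -0.86241293  1.63190355  0.61127276  1.06986838
  0.85869577] [0.02744251 0.02307117 0.18575298] 17.15
```

Call:
servo_tool:
  motion:
    - [[0.5,0,0,0,0.5],[0.5,0,0,0,0.5],[0.5,0,0,0,0]]

```text
t: 17.45
eef_pos: [0.6585, -0.0928, 0.1104]
tool_rot: [0.003, 0.087, 0.996, 0.001]
contact_force: [0.1, 0.2, 10.5]
gripper_width: 0.732
grasp_force: 56.1
```

Call:
servo_tool:
  motion:
    - [[0.5,0,0,0,0.5],[0.5,0,0,0,0.5],[0.5,0,0,0,0]]

```text
t: 17.75
eef_pos: [0.658, -0.0932, 0.1099]
tool_rot: [0.002, 0.027, 1.0, 0.0]
contact_force: [0.2, -0.1, 8.3]
gripper_width: 0.728
grasp_force: 55.9
```

Call:
servo_tool:
  motion:
    - [[0.5,0,0,0,0.5],[0.5,0,0,0,0.5],[0.5,0,0,0,0]]

```text
t: 18.05
eef_pos: [0.6568, -0.0932, 0.1083]
tool_rot: [0.001, -0.033, 0.999, 0.0]
contact_force: [1.2, 0.6, 1.4]
gripper_width: 0.739
grasp_force: 55.2
```

Call:
servo_tool:
  motion:
    - [[0.5,0,0,0,0.5],[0.5,0,0,0,0.5],[0.5,0,0,0,0]]

```text
t: 18.35
eef_pos: [0.6566, -0.0934, 0.1079]
tool_rot: [0.001, -0.092, 0.996, 0.0]
contact_force: [2.4, 1.0, 0.2]
gripper_width: 0.733
grasp_force: 55.0
```

Call:
servo_tool:
  motion:
    - [[0.5,0,0,-0.05,0],[0.5,0,0,-0.05,0],[0.5,0,0,0,0]]

```text
t: 18.65
eef_pos: [0.6564, -0.0932, 0.1037]
tool_rot: [0.0, -0.093, 0.996, 0.0]
contact_force: [3.9, 0.9, -2.1]
gripper_width: 0.734
grasp_force: 54.9
```

Call:
servo_tool:
  motion:
    - [[0.5,0,0,-0.04,0],[0.5,0,0,-0.02,0],[0.5,0,0,0,0]]

```text
t: 18.95
eef_pos: [0.6564, -0.0932, 0.1017]
tool_rot: [0.0, -0.093, 0.996, 0.0]
contact_force: [3.6, 1.5, 2.4]
gripper_width: 0.732
grasp_force: 55.2
```

Call:
servo_tool:
  motion:
    - [[0.5,0.03,0,-0.03,-0.4],[0.5,0,0,0,-0.5],[0.5,0,0,-0.01,-0.5],[0.5,0,0,0,-0.5],[0.5,0,0,0,0]]

```text
t: 19.45
eef_pos: [0.6568, -0.0938, 0.1]
tool_rot: [-0.001, 0.021, 1.0, -0.0]
contact_force: [-0.5, 1.3, 2.6]
gripper_width: 0.734
grasp_force: 55.3
```

Call:
servo_tool:
  motion:
    - [[0.5,0,0,0,-0.5],[0.5,0,0,-0.01,-0.5],[0.5,0,0,0,-0.5],[0.5,0,0,0,-0.5],[0.5,0,0,0,0]]

```text
t: 19.95
eef_pos: [0.6568, -0.0938, 0.0996]
tool_rot: [-0.0, 0.14, 0.99, -0.0]
contact_force: [-0.1, 1.4, 3.3]
gripper_width: 0.728
grasp_force: 55.4
```

```bash
python3 -c "
from h import *
o=bot.get_obs(); print(o['q'],o['torque'],o['t'])"
```

```text
[ 0.61899003  0.7375637  -0.85682677  1.63753747  0.6220793   1.06143317
  0.86561508] [0.11708187 0.08865411 0.0124288 ] 19.95
```

Call:
servo_tool:
  motion:
    - [[0.5,0,0,-0.01,-0.5],[0.5,0,0,0,-0.5],[0.5,0,0,-0.01,-0.5],[0.5,0,0,0,-0.5],[0.5,0,0,0,-0.5],[0.5,0,0,-0.01,-0.5],[0.5,0,0,0,-0.5],[0.5,0,0,0,0]]

```text
t: 20.75
eef_pos: [0.657, -0.094, 0.0985]
tool_rot: [-0.0, 0.343, 0.939, -0.0]
contact_force: [-0.5, -0.4, 5.2]
gripper_width: 0.733
grasp_force: 55.5
```

Call:
servo_tool:
  motion:
    - [[0.5,0,0,-0.01,-0.5],[0.5,0,0,0,-0.5],[0.5,0,0,-0.01,-0.5],[0.5,0,0,0,-0.5],[0.5,0,0,-0.01,-0.5],[0.5,0,0,0,-0.5],[0.5,0,0,0,0]]

```text
t: 21.45
eef_pos: [0.6576, -0.0939, 0.0978]
tool_rot: [0.0, 0.505, 0.863, -0.0]
contact_force: [-1.4, 0.3, 6.3]
gripper_width: 0.734
grasp_force: 55.7
```

```bash
python3 -c "
from h import *
o=bot.get_obs(); print(o['q'],o['torque'],o['t'])"
```

```text
[ 0.5175654   0.68013882 -0.68710028  1.64518067  0.49583689  0.99695023
  0.17577626] [ 0.02656605  0.12522981 -0.06087035] 21.45
```

Call:
servo_tool:
  motion:
    - [[0.5,0,0,-0.01,-0.5],[0.5,0,0,0,-0.5],[0.5,0,0,-0.01,-0.5],[0.5,0,0,0,-0.5],[0.5,0,0,0,0]]

```text
t: 21.95
eef_pos: [0.658, -0.0939, 0.0976]
tool_rot: [0.001, 0.605, 0.796, 0.0]
contact_force: [-1.5, -0.4, 10.7]
gripper_width: 0.734
grasp_force: 56.0
```

```bash
python3 -c "
from h import *
o=bot.get_obs(); print(o['torque'],o['t'])"
```

```text
[ 0.01502836  0.20213182 -0.0443691 ] 21.95
```

Call:
servo_tool:
  motion:
    - [[0.5,0,0,0,-0.5],[0.5,0,0,-0.01,-0.5],[0.5,0,0,0,0]]

```text
t: 22.25
eef_pos: [0.6582, -0.0939, 0.0976]
tool_rot: [0.001, 0.652, 0.759, 0.0]
contact_force: [-1.7, -0.3, 11.1]
gripper_width: 0.733
grasp_force: 56.2
```

```bash
python3 -c "
from h import *
o=bot.get_obs(); print(o['torque'],o['t'])"
```

```text
[ 0.00522782  0.32462195 -0.08874776] 22.25
```

Call:
servo_tool:
  motion:
    - [[0.5,0,0,0,-0.5],[0.5,0,0,0,-0.5],[0.5,0,0,0,0]]

```text
t: 22.55
eef_pos: [0.6582, -0.0935, 0.0976]
tool_rot: [0.001, 0.695, 0.719, 0.0]
contact_force: [-2.3, -0.5, 10.7]
gripper_width: 0.738
grasp_force: 56.2
```

```bash
python3 -c "
from h import *
o=bot.get_obs(); print(o['torque'],o['t'])"
```

```text
[0.13090782 0.38846833 0.26620703] 22.55
```

Call:
servo_tool:
  motion:
    - [[0.5,0,0,0,-0.5],[0.5,0,0,0,-0.5],[0.5,0,0,0,0]]

```text
t: 22.85
eef_pos: [0.6584, -0.0935, 0.0976]
tool_rot: [0.001, 0.737, 0.676, 0.001]
contact_force: [-0.6, -0.3, 10.5]
gripper_width: 0.728
grasp_force: 56.1
```

```bash
python3 -c "
from h import *
o=bot.get_obs(); print(o['torque'],o['t'])"
```

```text
[0.07144728 0.23786869 0.22354836] 22.85
```

Call:
servo_tool:
  motion:
    - [[1,0,0,0.03,0],[1,0,0,0,0],[1,0,0,0,0],[1,0,0,0.5,0],[1,0,0,0.9,0],[1,0,0,0.5,0],[0.4,-0.187,0.54,0,-0.965],[0.4,-0.187,0.54,0,-0.965],[0.4,-0.187,0.54,0,-0.965],[0.4,-0.187,0.54,0,-0.965],[0.4,-0.187,0.54,0,-0.965],[0.4,-0.187,0.54,0,-0.965],[0.4,-0.187,0.54,0,-0.965],[0.4,-0.187,0.54,0,-0.965],[0.4,-0.187,0.54,0,-0.965],[0.4,-0.187,0.54,0,-0.965],[0.4,-0.187,0.54,0,-0.965],[0.4,-0.187,0.54,0,-0.965],[0.4,-0.187,0.55,0,-0.965],[0.4,0,0,0,0]]

```text
t: 24.85
eef_pos: [0.5581, 0.1917, 0.1728]
tool_rot: [-0.001, 1.0, -0.01, -0.001]
contact_force: [0.6, 0.1, 0.7]
gripper_width: 0.402
grasp_force: 0.0
```

```bash
python3 - <<'E'
from h import *
o=bot.get_obs(); print(o['q'],o['t'])
p,d=cam("top"); ps,ds=cam("scene"); W=cloud("top",d);Ws=cloud("scene",ds)
a=cv2.resize(p[115:195,250:350,::-1],(400,320),interpolation=cv2.INTER_CUBIC); b=cv2.resize(ps[180:280,190:290,::-1],(400,400),interpolation=cv2.INTER_CUBIC)
cv2.imwrite("pics/j7.png",np.hstack([np.vstack([a,np.zeros((80,400,3),np.uint8)]),b]))
for n,p,W in(("top",p,W),("scene",ps,Ws)):
    hsv=cv2.cvtColor(p,cv2.COLOR_RGB2HSV);H,S,V=[hsv[...,i].astype(int) for i in range(3)]
    m=near(n,0,(.658,-.093),.05,.13)&(S>110)&((H<8)|(H>172))&(W[...,2]>.1)
    w=W[m]; t=w[w[:,2]>np.median(w[:,2])-.005]; print(n,m.sum(),"ztop",np.percentile(w[:,2],[10,50,90]).round(4),rect(pts(n,big(m),.1355)))
E
```

```text
[-0.16146898  0.40816107 -0.35218625  1.7886658   0.16392234  0.9741414
 -2.17074253] 24.85
top 311 ztop [0.1308 0.1352 0.1384] (array([656.4, -91.2]), array([63.8, 62.9]), -1.3)
scene 435 ztop [0.1183 0.1338 0.1359] (array([671.2, -97.9]), array([83.3, 60.3]), -26.6)
```

View pics/j7.png

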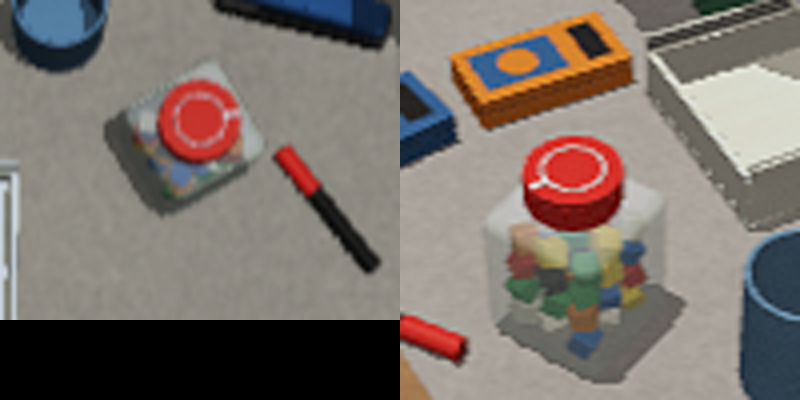

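Call:
servo_tool:
  motion:
    - [[0.4,0.07,-0.07,-0.8,0],[0.4,0,0,-0.8,0],[0.4,0,0,-0.8,0],[0.4,0,0,-0.5,0],[0.4,0,0,-0.25,0],[0,0,0,0,0],[0,0,0,0,0],[0,0,0,0,0],[0,0,0,0,0],[0,-0.01,-0.39,0,0],[0,-0.01,-0.39,0,0],[0,-0.01,-0.39,0,0],[0,-0.01,-0.39,0,0],[0,-0.01,-0.39,0,0],[0,-0.01,-0.39,0,0],[0,-0.01,-0.39,0,0],[0,0,-0.39,0,0],[0,0,0,0,0]]
  newtons: 30

```text
t: 26.75
eef_pos: [0.5602, 0.0633, 0.0476]
tool_rot: [-0.003, 1.0, -0.012, 0.001]
contact_force: [0.8, 10.6, -3.5]
gripper_width: 0.11
grasp_force: 34.9
```

Call:
servo_tool:
  motion:
    - [[0.12,0,0.03,0,0],[0.4,0,0,0,0],[0.4,0,0,0,0],[0.4,0,0,0.3,0],[0.4,0,0,0.9,0],[0.4,0,0,0.9,0],[0.8,0,0,0.9,0],[1,0,0,0,0.9],[1,0,0,0,0.9],[1,0,0,0,0.9],[1,0,0,0,0.9]]

```text
t: 27.85
eef_pos: [0.56, 0.0604, 0.1682]
tool_rot: [0.0, 0.979, 0.204, 0.0]
contact_force: [0.3, 0.1, 0.3]
gripper_width: 1.0
grasp_force: 0.0
```

```bash
cat > look.py <<'E'
from h import *
PR={"green":(8,22),"orange":(100,125)}
def look(tag,G=None,view=False):
    G=G or {"green":(.379,.212),"orange":(.417,-.011),"blue":(.431,-.168)}
    o=bot.get_obs(); print(o["t"],o["eef_pos"].round(4))
    for n in("top","scene"):
        p,d=cam(n); np.savez(n+tag+".npz",p=p,d=d)
        for k,c in G.items():
            try: print(n,k,*game(n,p,d,c))
            except Exception as e: print(n,k,"none")
E
python3 - <<'E'
from look import *
look("8")
n="scene";D=np.load("scene8.npz");p=D["p"];hsv=cv2.cvtColor(p,cv2.COLOR_RGB2HSV)
m=near(n,0,(.558,.064),.05,.07)&(hsv[...,2]<50); print("handle",rect(pts(n,big(m),.077)))
E
```

```text
27.85 [0.56   0.0604 0.1682]
top green (array([378.9, 212.2]), array([130.1,  67.6]), 79.3) (array([378.9, 212.2]), array([129.6,  67.6]), 79.2)
top orange (array([413.9,  39.5]), array([60.1, 26.7]), -1.3) (array([413.9,  39.5]), array([60.1, 26.7]), -1.3)
top blue (array([ 432.3, -176.3]), array([112.3,  67.8]), -79.5) (array([ 432.2, -176.4]), array([112.2,  67.7]), -79.3)
scene green (array([389.9, 209.7]), array([132.9,  79.6]), 79.0) (array([386.2, 212.3]), array([129.2,  71.4]), 79.0)
scene orange (array([427.3, -12.2]), array([132.6,  77.9]), 89.6) (array([424.5, -11.3]), array([130.7,  72.5]), 89.4)
scene blue (array([ 442.2, -168.1]), array([131.9,  79.5]), -80.0) (array([ 437.7, -167.6]), array([129.6,  70.3]), -79.7)
handle (array([567.9,  56.5]), array([70.4, 14.6]), -1.9)
```

Call:
servo_tool:
  motion:
    - [[1,-0.5,0.42,0,0.9],[1,-0.5,0.42,0,0.9],[1,-0.5,0.42,0,0.9],[1,-0.5,0.42,0,0.9],[1,-0.5,0.42,0,0.9],[1,-0.5,0.42,0,0.9],[1,-0.5,0.42,0,0.9],[1,-0.5,0.42,0,0.9],[1,-0.5,0.42,0,0.9],[1,0,0,0,0],[1,0,0,0,0]]

```text
t: 29.05
eef_pos: [0.3802, 0.2122, 0.1676]
tool_rot: [0.0, 0.772, 0.635, 0.0]
contact_force: [0.2, 0.3, 0.0]
gripper_width: 0.999
grasp_force: 0.0
```

Call:
servo_tool:
  motion:
    - [[1,0,0,-0.9,0],[1,0,0,-0.9,0],[1,0,0,-0.9,0],[1,0,0,-0.9,0],[1,0,0,-0.5,0],[1,0,0,-0.3,0],[1,0,0,-0.15,0],[1,0,0,0,0]]
  newtons: 40

```text
t: 29.85
eef_pos: [0.3806, 0.2122, -0.0149]
tool_rot: [0.0, 0.772, 0.636, -0.0]
contact_force: [0.6, -0.7, 0.1]
gripper_width: 0.999
grasp_force: 0.0
```

Call:
servo_tool:
  motion:
    - [[0.6,0,0,0,0],[0.6,0,0,0,0],[0.6,0,0,0,0],[0.6,0,0,0,0]]

```text
t: 30.25
eef_pos: [0.3809, 0.2127, -0.0138]
tool_rot: [0.0, 0.772, 0.636, 0.001]
contact_force: [-0.8, -0.7, 7.4]
gripper_width: 0.79
grasp_force: 45.6
```

Call:
servo_tool:
  motion:
    - [[0.6,0,0,0.2,0],[0.6,0,0,0.6,0],[0.6,0,0,0.9,0],[0.6,0.2,-0.9,0.9,0.12],[0.6,0.2,-0.9,0.9,0.12],[0.6,0.2,-0.9,0.9,0.12],[0.6,0.2,-0.9,0.2,0.12],[0.6,0.2,-0.9,0,0.12],[0.6,0.2,-0.9,0,0.12],[0.6,0.2,-0.9,0,0.12],[0.6,0.2,-0.9,0,0.12],[0.6,0.2,-0.9,0,0.12],[0.6,0.2,-0.9,0,0.12],[0.6,0.2,-0.9,0,0.12],[0.6,0.2,-0.9,0,0.12],[0.6,0.2,-0.9,0,0.12],[0.6,0.2,-0.9,0,0.12],[0.6,0.2,-0.9,0,0.12],[0.6,0.2,-0.9,0,0.12],[0.6,0.2,-0.9,0,0.12]]

```text
t: 32.25
eef_pos: [0.5149, -0.3975, 0.1663]
tool_rot: [-0.0, 0.688, 0.726, 0.0]
contact_force: [0.8, -0.4, -1.8]
gripper_width: 0.787
grasp_force: 46.2
```

Call:
servo_tool:
  motion:
    - [[0.6,0,0,0,0],[0.6,0,0,0,0]]

```text
t: 32.45
eef_pos: [0.5146, -0.3968, 0.1658]
tool_rot: [-0.001, 0.689, 0.725, 0.0]
contact_force: [0.5, 1.0, -1.9]
gripper_width: 0.785
grasp_force: 46.2
```

```bash
python3 - <<'E'
from look import *
o=bot.get_obs();e=o["eef_pos"]; z=e[2]+.0138+.028; print(e,o["tool_rot"],2*np.degrees(np.arctan2(o["tool_rot"][2],o["tool_rot"][1])))
for n in("top","scene"):
    p,d=cam(n);np.savez(n+"9.npz",p=p,d=d);W=cloud(n,d)
    hsv=cv2.cvtColor(p,cv2.COLOR_RGB2HSV);H,S,V=[hsv[...,i].astype(int) for i in range(3)]
    m=near(n,0,e[:2],.09,z)&(S>100)&(H>35)&(H<85); 
    if m.sum()>20:
        a=W[m];print(n,"green",m.sum(),np.percentile(a,[2,50,98],axis=0).round(3).tolist(),rect(pts(n,m,z)))
p=np.load("scene9.npz")["p"]; cv2.imwrite("pics/s9.png",cv2.resize(p[130:290,30:230,::-1],(750,600)))
E
```

```text
[ 0.51458561 -0.39680504  0.16577245] [-5.55314309e-04  6.88739168e-01  7.25008928e-01  3.21933293e-04] 92.93920596188433
top green 363 [[0.477, -0.4, 0.082], [0.509, -0.354, 0.207], [0.546, -0.331, 0.219]] (array([ 514.1, -390. ]), array([134.8,  70. ]), -85.5)
scene green 470 [[0.481, -0.457, 0.18], [0.546, -0.408, 0.205], [0.555, -0.332, 0.209]] (array([ 561.3, -393.3]), array([151.6, 125.3]), 2.8)
```

View pics/s9.png

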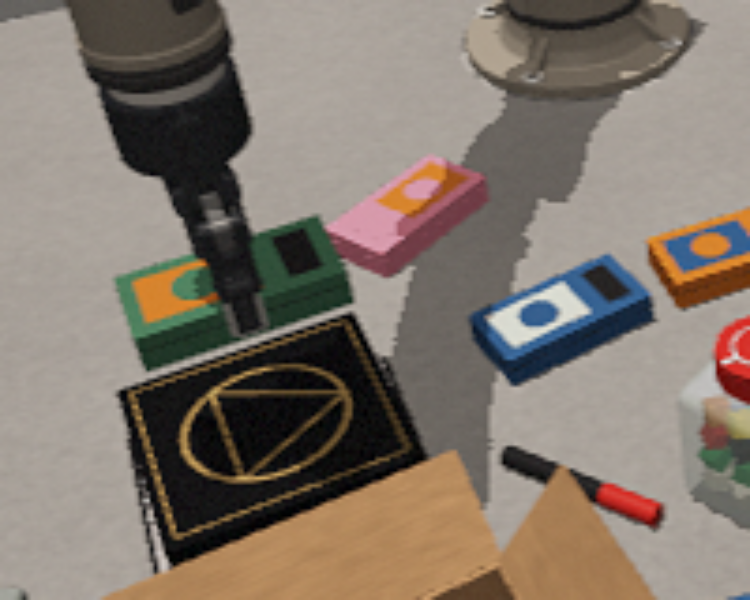

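```bash
python3 - <<'E'
from look import *
D=np.load("scene9.npz");W=cloud("scene",D["d"]);p=D["p"]
hsv=cv2.cvtColor(p,cv2.COLOR_RGB2HSV);H,S,V=[hsv[...,i].astype(int) for i in range(3)]
a=np.radians(3.1);ex=np.array([np.cos(a),np.sin(a)]);ey=np.array([-np.sin(a),np.cos(a)])
c=np.array([.5146,-.3968]);U=(W[...,:2]-c)@ex;T=(W[...,:2]-c)@ey;Z=W[...,2]
m=(abs(U-.034)<.02)&(abs(T)<.06)&(Z>.182)&(Z<.203)&(S>100)&(H>35)&(H<85)
print("game face u",np.percentile(U[m],[10,50,90]).round(4),m.sum())
m=(abs(U)<.03)&(abs(T)<.08)&(Z>.2)&(Z<.215)&(S>90); print("game t range",np.percentile(T[m],[1,99]).round(4))
m=(abs(U-.085)<.02)&(abs(T)<.06)&(Z>.04)&(Z<.074)
print("box face u",np.percentile(U[m],[10,50,90]).round(4),m.sum())
t=(abs(Z-.08)<.005)&(abs(U)<.12)&(abs(T)<.12)
v,u=np.nonzero(t);print("box t range",np.percentile(T[t],[.5,99.5]).round(4),"u max",np.percentile(U[t],99.5).round(4))
n="top";D=np.load("top9.npz");W=cloud(n,D["d"]);U=(W[...,:2]-c)@ex;T=(W[...,:2]-c)@ey;Z=W[...,2]
t=(abs(Z-.0815)<.008)&(abs(U)<.1)&(abs(T)<.1);print("top box U,T",np.percentile(U[t],[.5,99.5]).round(4),np.percentile(T[t],[.5,99.5]).round(4))
t=(abs(Z-.208)<.012)&(abs(U)<.045)&(abs(T)<.08);print("top game U,T",np.percentile(U[t],[.5,99.5]).round(4),np.percentile(T[t],[.5,99.5]).round(4))
E
```

```text
game face u [0.0338 0.0356 0.0375] 160
game t range [-0.0608  0.0641]
box face u [0.0845 0.0864 0.0882] 82
box t range [-0.0863  0.0801] u max 0.0886
top box U,T [-0.0837  0.083 ] [-0.0828  0.0802]
top game U,T [-0.0412  0.0407] [-0.0552  0.0658]
```

Call:
servo_tool:
  motion:
    - [[0.6,0.03,-0.11,-0.8,0],[0.6,0,0,-0.8,0],[0.6,0,0,-0.5,0],[0.6,0,0,-0.2,0],[0.6,0,0,-0.1,0],[0.6,0,0,0,0]]

```text
t: 33.15
eef_pos: [0.5171, -0.4003, 0.0706]
tool_rot: [0.0, 0.688, 0.726, 0.0]
contact_force: [-0.1, 0.6, -2.5]
gripper_width: 0.785
grasp_force: 46.1
```

Call:
servo_tool:
  motion:
    - [[0.6,0,0,-0.06,0],[0.6,0,0,0,0]]

```text
t: 33.35
eef_pos: [0.5171, -0.401, 0.0684]
tool_rot: [0.001, 0.688, 0.726, 0.0]
contact_force: [-0.4, 0.2, -1.7]
gripper_width: 0.781
grasp_force: 46.1
```

Call:
servo_tool:
  motion:
    - [[0.6,-0.035,0,-0.05,0],[0.6,0,0,0,0]]

```text
t: 33.55
eef_pos: [0.5158, -0.4011, 0.0663]
tool_rot: [0.001, 0.688, 0.726, 0.0]
contact_force: [0.5, -0.4, 1.6]
gripper_width: 0.789
grasp_force: 46.6
```

Call:
servo_tool:
  motion:
    - [[1,0,0,0,0],[1,0,0,0,0],[1,0,0,0,0],[1,0,0,0.5,0],[1,0,0,0.9,0],[1,0,0,0.9,0],[1,-0.225,0.885,0.2,-0.05],[1,-0.225,0.885,0,-0.05],[1,-0.225,0.885,0,-0.05],[1,-0.225,0.885,0,-0.05],[1,-0.225,0.885,0,-0.05],[1,-0.225,0.885,0,-0.05],[1,-0.225,0.885,0,-0.05],[1,-0.225,0.885,0,-0.05],[1,-0.225,0.885,0,-0.05],[1,-0.225,0.885,0,-0.05],[1,-0.225,0.885,0,-0.05],[1,0,0,0,0]]

```text
t: 35.35
eef_pos: [0.4152, -0.0071, 0.1659]
tool_rot: [0.0, 0.709, 0.705, 0.0]
contact_force: [0.6, -0.7, 0.0]
gripper_width: 1.001
grasp_force: 0.0
```

```bash
cat >> look.py <<'E'
def column(tag,ztop,ang=3.1,c=(.5156,-.4006)):
    a=np.radians(ang);ex=np.array([np.cos(a),np.sin(a)]);ey=np.array([-np.sin(a),np.cos(a)])
    for n in("top","scene"):
        D=np.load(n+tag+".npz");W=cloud(n,D["d"]);U=(W[...,:2]-c)@ex;T=(W[...,:2]-c)@ey;Z=W[...,2]
        N=(abs(U)<.11)&(abs(T)<.11)
        for nm,z,L in[("col",ztop,(.045,.075)),("box",.08,(.11,.11))]:
            t=N&(abs(Z-z)<.007)&(abs(U)<L[0])&(abs(T)<L[1])
            if t.sum()<30: continue
            print(n,nm,t.sum(),"U",np.percentile(U[t],[1,99]).round(4),"T",np.percentile(T[t],[1,99]).round(4),rect(pts(n,big(t),z)))
        if n=="scene":
            for nm,u0,z0,z1,L in[("colface",.034,ztop-.024,ztop-.005,.06),("boxface",.084,.045,.074,.07)]:
                m=N&(abs(U-u0)<.015)&(abs(T)<L)&(Z>z0)&(Z<z1)
                print(nm,np.percentile(U[m],[10,50,90]).round(4), "slope deg",np.degrees(np.polyfit(T[m],U[m],1)[0]).round(2))
E
python3 - <<'E'
from look import *
look("10"); column("10",.108)
E
```

```text
35.35 [ 0.4152 -0.0071  0.1659]
top green none
top orange (array([417.3,  41.1]), array([66.8, 23.4]), -1.3) (array([417.3,  41.1]), array([66.8, 23.4]), -1.3)
top blue (array([ 432.2, -176. ]), array([113. ,  67.8]), -79.5) (array([ 432. , -176.1]), array([113. ,  67.5]), -79.3)
scene green none
scene orange (array([427.9, -12.2]), array([132.7,  79. ]), 89.6) (array([424.5, -10.9]), array([130. ,  72.3]), 89.6)
scene blue (array([ 441.9, -168.8]), array([133.7,  78. ]), -79.7) (array([ 438.8, -167.4]), array([130.3,  73.2]), -79.1)
top col 872 U [-0.0356  0.0313] T [-0.0638  0.0646] (array([ 513.4, -399.7]), array([132. ,  68.1]), -86.8)
top box 1727 U [-0.0839  0.0816] T [-0.0833  0.0834] (array([ 514.4, -399.7]), array([170. , 167.5]), -86.9)
scene col 1066 U [-0.0314  0.0373] T [-0.0626  0.0641] (array([ 522.9, -399.4]), array([128.5,  76. ]), -86.5)
scene box 1918 U [-0.0799  0.0877] T [-0.0823  0.0835] (array([ 523.5, -399.7]), array([174.2, 167.2]), 3.1)
colface [0.0333 0.0351 0.037 ] slope deg -0.08
boxface [0.0847 0.0859 0.0876] slope deg -0.36
```

Call:
servo_tool:
  motion:
    - [[1,0.04,-0.09,-0.9,0],[1,0,0,-0.9,0],[1,0,0,-0.9,0],[1,0,0,-0.9,0],[1,0,0,-0.5,0],[1,0,0,-0.3,0],[1,0,0,-0.1,0],[1,0,0,0,0]]

```text
t: 36.25
eef_pos: [0.4181, -0.0154, -0.0144]
tool_rot: [0.0, 0.712, 0.702, -0.0]
contact_force: [0.0, 0.3, -0.1]
gripper_width: 1.0
grasp_force: 0.0
```

Call:
servo_tool:
  motion:
    - [[0.6,0,0,0,0],[0.6,0,0,0,0],[0.6,0,0,0,0],[0.6,0,0,0,0]]

```text
t: 36.65
eef_pos: [0.4186, -0.0152, -0.0134]
tool_rot: [0.001, 0.712, 0.702, 0.001]
contact_force: [-1.5, -0.6, 6.6]
gripper_width: 0.785
grasp_force: 45.4
```

Call:
servo_tool:
  motion:
    - [[0.6,0,0,0.2,0],[0.6,0,0,0.6,0],[0.6,0,0,0.9,0],[0.6,0.22,-0.885,0.9,0.052],[0.6,0.22,-0.885,0.9,0.052],[0.6,0.22,-0.885,0.9,0.052],[0.6,0.22,-0.885,0.2,0.052],[0.6,0.22,-0.885,0,0.052],[0.6,0.22,-0.885,0,0.052],[0.6,0.22,-0.885,0,0.052],[0.6,0.22,-0.885,0,0.052],[0.6,0.22,-0.885,0,0.052],[0.6,0.22,-0.885,0,0.052],[0.6,0.22,-0.885,0,0.052],[0.6,0,0,0,0],[0.6,0,0,0,0]]

```text
t: 38.25
eef_pos: [0.513, -0.4021, 0.1666]
tool_rot: [-0.001, 0.688, 0.726, 0.0]
contact_force: [-0.2, 0.8, -2.0]
gripper_width: 0.788
grasp_force: 47.0
```

```bash
cat >> look.py <<'E'
def held(tag,ang=3.1):
    o=bot.get_obs();e=o["eef_pos"];zt=e[2]+.0138+.028; r=o["tool_rot"]
    print(o["t"],e.round(4),"psi",2*np.degrees(np.arctan2(r[2],r[1])).round(2),o["contact_force"].round(1))
    p,d=cam("scene");np.savez("scene"+tag+".npz",p=p,d=d);W=cloud("scene",d)
    a=np.radians(ang);ex=np.array([np.cos(a),np.sin(a)]);ey=np.array([-np.sin(a),np.cos(a)])
    U=(W[...,:2]-e[:2])@ex;T=(W[...,:2]-e[:2])@ey;Z=W[...,2]
    S=cv2.cvtColor(p,cv2.COLOR_RGB2HSV)[...,1]
    m=(abs(U-.034)<.015)&(abs(T)<.09)&(Z>zt-.026)&(Z<zt-.004)&(S>100)
    print("face U",np.median(U[m]).round(4),"T",np.percentile(T[m],[1,99]).round(4),"slope",np.degrees(np.polyfit(T[m],U[m],1)[0]).round(2),m.sum())
E
python3 -c "
from look import *
held('11')"
```

```text
38.25 [ 0.513  -0.4021  0.1666] psi 93.1 [-0.2  0.8 -2. ]
face U 0.0351 T [-0.0582  0.0678] slope -0.34 371
```

Call:
servo_tool:
  motion:
    - [[0.6,0.045,-0.075,-0.8,0],[0.6,0,0,-0.6,0],[0.6,0,0,-0.2,0],[0.6,0,0,-0.1,0],[0.6,0,0,0,0],[0.6,0,0,0,0]]

```text
t: 38.9
eef_pos: [0.5166, -0.4049, 0.1003]
tool_rot: [0.001, 0.687, 0.727, 0.0]
contact_force: [0.2, 0.5, -3.0]
gripper_width: 0.785
grasp_force: 46.9
```

Call:
servo_tool:
  motion:
    - [[0.6,-0.015,0,-0.08,0],[0.6,0,0,-0.04,0],[0.6,0,0,0,0]]

```text
t: 39.2
eef_pos: [0.5153, -0.405, 0.0947]
tool_rot: [0.0, 0.687, 0.727, -0.0]
contact_force: [-1.7, 0.4, 1.0]
gripper_width: 0.784
grasp_force: 47.6
```

Call:
servo_tool:
  motion:
    - [[1,0,0,0,0],[1,0,0,0,0],[1,0,0,0,0],[1,0,0,0.5,0],[1,0,0,0.9,0],[1,0,0,0.6,0],[1,-0.298,0.848,0,0.152],[1,-0.298,0.848,0,0.152],[1,-0.298,0.848,0,0.152],[1,-0.298,0.848,0,0.152],[1,-0.298,0.848,0,0.152],[1,-0.298,0.848,0,0.152],[1,-0.298,0.848,0,0.152],[1,0,0,0,0],[1,0,0,0,0]]

```text
t: 40.7
eef_pos: [0.4319, -0.1672, 0.1745]
tool_rot: [0.001, 0.639, 0.769, -0.0]
contact_force: [0.4, -0.2, 0.5]
gripper_width: 1.0
grasp_force: 0.0
```

```bash
python3 - <<'E'
from look import *
look("12",{"blue":(.431,-.168)}); column("12",.136)
E
```

```text
40.7 [ 0.4319 -0.1672  0.1745]
top blue (array([ 426.7, -146.3]), array([87.4, 67.8]), -79.7) (array([ 426.8, -146.4]), array([87.4, 67.6]), -79.8)
scene blue (array([ 441.5, -168.2]), array([131.9,  78.2]), -80.0) (array([ 438.6, -167.6]), array([129.9,  72. ]), -79.7)
top col 897 U [-0.0359  0.0308] T [-0.0633  0.0649] (array([ 512.7, -399. ]), array([132.4,  67.9]), -86.5)
top box 1335 U [-0.0838  0.0818] T [-0.0822  0.0827] (array([ 560.7, -397.5]), array([169.2,  75.4]), -86.4)
scene col 1077 U [-0.0325  0.0366] T [-0.0624  0.0642] (array([ 522.3, -399.4]), array([128.6,  75.1]), -86.7)
scene box 1696 U [-0.0736  0.0879] T [-0.0825  0.0839] (array([ 524. , -399.6]), array([174.7, 167.2]), 3.1)
colface [0.0327 0.0346 0.0365] slope deg -0.46
boxface [0.0843 0.0862 0.0879] slope deg 0.06
```

Call:
servo_tool:
  motion:
    - [[1,0.01,-0.01,-0.9,0],[1,0,0,-0.9,0],[1,0,0,-0.9,0],[1,0,0,-0.9,0],[1,0,0,-0.6,0],[1,0,0,-0.4,0],[1,0,0,-0.1,0],[1,0,0,0,0]]

```text
t: 41.6
eef_pos: [0.4321, -0.1683, -0.0144]
tool_rot: [-0.0, 0.64, 0.769, -0.0]
contact_force: [-0.9, -0.5, 0.6]
gripper_width: 1.001
grasp_force: 0.0
```

Call:
servo_tool:
  motion:
    - [[0.6,0,0,0,0],[0.6,0,0,0,0],[0.6,0,0,0,0],[0.6,0,0,0,0]]

```text
t: 42.0
eef_pos: [0.4328, -0.1683, -0.0129]
tool_rot: [0.001, 0.64, 0.769, 0.0]
contact_force: [-0.0, -0.3, 6.5]
gripper_width: 0.783
grasp_force: 46.6
```

Call:
servo_tool:
  motion:
    - [[0.6,0,0,0.2,0],[0.6,0,0,0.6,0],[0.6,0,0,0.9,0],[0.6,0,0,0.9,0],[0.6,0,0,0.9,0],[0.6,0.3,-0.832,0.9,-0.153],[0.6,0.3,-0.832,0.6,-0.153],[0.6,0.3,-0.832,0,-0.153],[0.6,0.3,-0.832,0,-0.153],[0.6,0.3,-0.832,0,-0.153],[0.6,0.3,-0.832,0,-0.153],[0.6,0.3,-0.832,0,-0.153],[0.6,0,0,0,0],[0.6,0,0,0,0]]

```text
t: 43.4
eef_pos: [0.5152, -0.4005, 0.1851]
tool_rot: [-0.001, 0.688, 0.726, 0.0]
contact_force: [-0.4, 0.4, -2.6]
gripper_width: 0.787
grasp_force: 46.8
```

```bash
python3 -c "
from look import *
held('13')"
```

```text
43.4 [ 0.5152 -0.4005  0.1851] psi 93.1 [-0.4  0.4 -2.6]
face U 0.0349 T [-0.0616  0.0631] slope -0.05 362
```

Call:
servo_tool:
  motion:
    - [[0.6,0,0,-0.6,0],[0.6,0,0,-0.5,0],[0.6,0,0,-0.2,0],[0.6,0,0,-0.1,0],[0.6,0,0,0,0],[0.6,0,0,0,0]]

```text
t: 44.05
eef_pos: [0.5166, -0.4004, 0.1308]
tool_rot: [0.001, 0.687, 0.726, 0.0]
contact_force: [-0.4, -1.0, -3.0]
gripper_width: 0.788
grasp_force: 46.7
```

Call:
servo_tool:
  motion:
    - [[0.6,0,0,-0.12,0],[0.6,0,0,-0.06,0],[0.6,0,0,0,0]]

```text
t: 44.35
eef_pos: [0.5163, -0.4006, 0.1232]
tool_rot: [0.0, 0.687, 0.726, 0.0]
contact_force: [-1.4, 1.0, 1.3]
gripper_width: 0.787
grasp_force: 47.4
```

Call:
servo_tool:
  motion:
    - [[1,0,0,0,0],[1,0,0,0,0],[1,0,0,0,0],[1,0,0,0.5,0],[1,0,0,0.9,0],[1,0,0,0.6,0],[1,0,0,0,0]]

```text
t: 45.05
eef_pos: [0.5184, -0.4014, 0.2069]
tool_rot: [0.004, 0.687, 0.726, 0.001]
contact_force: [-0.0, 0.6, -0.6]
gripper_width: 0.999
grasp_force: 0.0
```

Call:
servo_tool:
  motion:
    - [[0.4,0.057,0.927,0,-0.687],[0.4,0.057,0.927,0,-0.687],[0.4,0.057,0.927,0,-0.687],[0.4,0.057,0.927,0,-0.687],[0.4,0.057,0.927,0,-0.687],[0.4,0.057,0.927,0,-0.687],[0.4,0.057,0.927,0,-0.687],[0.4,0.057,0.927,0,-0.687],[0.4,0.057,0.927,0,-0.687],[0.4,0.057,0.927,0,-0.687],[0.4,0.057,0.927,0,-0.687],[0.4,0.057,0.927,0,-0.687],[0.4,0.057,0.927,0,-0.687],[0.4,0.057,0.927,0,-0.687],[0.4,0.057,0.927,0,-0.687],[0.4,0.057,0.927,0,-0.687],[0.4,0.057,0.927,0,-0.687],[0.4,0.057,0.927,0,-0.687],[0.4,0.057,0.927,0,-0.687],[0.4,0.057,0.927,0,-0.687]]
  newtons: 30

```text
t: 47.05
eef_pos: [0.5613, 0.3424, 0.2017]
tool_rot: [0.0, 1.0, -0.013, -0.0]
contact_force: [1.1, -0.6, 0.7]
gripper_width: 0.403
grasp_force: 0.0
```

```bash
python3 - <<'E'
from look import *
look("14",{}); column("14",.164)
for n in("top","scene"):
    D=np.load(n+"14.npz");p=D["p"];W=cloud(n,D["d"]);hsv=cv2.cvtColor(p,cv2.COLOR_RGB2HSV)
    m=(abs(W[...,0]-.56)<.05)&(abs(W[...,1]-.341)<.03)&(W[...,2]>.06)&(W[...,2]<.09)&(hsv[...,2]<60)
    if m.sum()>3: print(n,m.sum(),np.percentile(W[m],[2,50,98],axis=0).round(4).tolist())
o=bot.get_obs();print(o["eef_pos"],o["tool_rot"],o["q"])
E
```

```text
47.05 [0.5613 0.3424 0.2017]
top green none
top orange (array([471.2,  54.9]), array([0., 0.]), 0.0) (array([471.2,  54.9]), array([0., 0.]), 0.0)
top blue none
scene green none
scene orange (array([480. ,  57.1]), array([25.4,  5.4]), -18.6) (array([480.2,  57.9]), array([25.4,  3.9]), -18.6)
scene blue none
top col 951 U [-0.0348  0.0318] T [-0.0625  0.0655] (array([ 513.9, -398.6]), array([131.6,  68.2]), -86.8)
top box 1594 U [-0.0839  0.0818] T [-0.0821  0.0833] (array([ 514.4, -399.6]), array([169.6, 167.5]), -87.0)
scene col 1094 U [-0.0306  0.0377] T [-0.0616  0.0652] (array([ 523.4, -398.4]), array([128.9,  75.9]), -86.9)
scene box 1676 U [-0.0724  0.0881] T [-0.0824  0.0839] (array([ 523.1, -399.7]), array([173. , 167.2]), 3.1)
colface [0.034  0.0358 0.0377] slope deg -0.15
boxface [0.084  0.0862 0.0876] slope deg -0.14
scene 63 [[0.5389, 0.3373, 0.0608], [0.5625, 0.3398, 0.0712], [0.593, 0.3451, 0.0779]]
[0.55897291 0.348172   0.20183761] [-1.95052855e-03  9.99961121e-01 -8.55770132e-03 -8.47681807e-04] [-0.31268611  0.50660946 -0.47623621  1.58689968  0.2467691   1.10750361
 -2.43610689]
```

Call:
servo_tool:
  motion:
    - [[0.4,0.07,-0.13,-0.9,0],[0.4,0,0,-0.9,0],[0.4,0,0,-0.9,0],[0.4,0,0,-0.7,0],[0.4,0,0,-0.3,0],[0.4,0,0,-0.15,0],[0,0,0,0,0],[0,0,0,0,0],[0,0,0,0,0],[0,0,0,0,0],[0,0,0,0,0]]

```text
t: 48.25
eef_pos: [0.5649, 0.3369, 0.0498]
tool_rot: [-0.001, 1.0, -0.011, 0.001]
contact_force: [-1.7, 1.9, 4.2]
gripper_width: 0.105
grasp_force: 34.6
```

Call:
servo_tool:
  motion:
    - [[0,-0.01,-0.39,0,0],[0,-0.01,-0.39,0,0],[0,-0.01,-0.39,0,0],[0,-0.01,-0.39,0,0],[0,-0.01,-0.39,0,0],[0,-0.01,-0.39,0,0],[0,-0.01,-0.39,0,0],[0,0,-0.36,0,0],[0,0,0,0,0],[0,0,0,0,0]]

```text
t: 49.25
eef_pos: [0.5619, 0.2184, 0.0499]
tool_rot: [-0.005, 1.0, -0.01, 0.002]
contact_force: [-0.7, 15.1, -1.2]
gripper_width: 0.107
grasp_force: 34.2
```

Call:
servo_tool:
  motion:
    - [[0.12,0,0.05,0,0],[0.4,0,0,0,0],[0.4,0,0,0,0],[0.4,0,0,0.4,0],[0.4,0,0,0.9,0],[0.4,0,0,0.9,0],[1,-0.013,0.1,0,0.933],[1,-0.013,0.1,0,0.933],[1,-0.013,0.1,0,0.933],[1,-0.013,0.1,0,0.933],[1,-0.013,0.1,0,0.933],[1,-0.013,0.1,0,0.933],[1,-0.013,0.1,0,0.933],[1,-0.013,0.1,0,0.933],[1,-0.013,0.1,0,0.933],[1,-0.013,0.1,0,0.933],[1,-0.013,0.1,0,0.933],[1,-0.013,0.1,0,0.933],[1,-0.013,0.1,0,0.933],[1,-0.013,0.1,0,0.933]]

```text
t: 51.25
eef_pos: [0.5547, 0.2693, 0.1375]
tool_rot: [0.001, 0.715, 0.699, -0.0]
contact_force: [-0.5, 0.1, -1.5]
gripper_width: 1.001
grasp_force: 0.0
```

Call:
servo_tool:
  motion:
    - [[1,0,0,0,0]]

```text
t: 51.35
eef_pos: [0.5545, 0.2699, 0.1373]
tool_rot: [0.0, 0.716, 0.698, 0.0]
contact_force: [-1.6, -0.2, -0.3]
gripper_width: 1.0
grasp_force: 0.0
```

```bash
python3 - <<'E'
from look import *
o=bot.get_obs();print(o["eef_pos"],2*np.degrees(np.arctan2(o["tool_rot"][2],o["tool_rot"][1])))
for n in("top","scene"):
    p,d=cam(n);np.savez(n+"15.npz",p=p,d=d);W=cloud(n,d)
    hsv=cv2.cvtColor(p,cv2.COLOR_RGB2HSV);H,S,V=[hsv[...,i].astype(int) for i in range(3)]
    m=near(n,0,(.555,.278),.07,.034)&(S>60)&(H>120)&(H<160)
    if m.sum()<9: continue
    m=big(m);a=W[m]; t=a[a[:,2]>.031]; print(n,"deck",rect(pts(n,m,.034)),rect(t[:,:2]))
    m=(abs(W[...,0]-.56)<.05)&(abs(W[...,1]-.216)<.025)&(W[...,2]>.06)&(W[...,2]<.09)&(V<60)
    if m.sum()>3: print(n,"handle",np.percentile(W[m],[2,50,98],axis=0).round(4).tolist())
p=np.load("scene15.npz")["p"]; cv2.imwrite("pics/s15.png",cv2.resize(p[120:230,230:370,::-1],(760,597)))
E
```

```text
[0.55446366 0.26994987 0.13729937] 88.52051201982415
scene deck (array([569.8, 281.5]), array([80.8, 80.8]), -0.2) (array([919. , -52.8]), array([1072.3,   81. ]), -43.4)
scene handle [[0.5355, 0.2124, 0.0608], [0.5659, 0.2153, 0.0708], [0.5919, 0.2207, 0.0778]]
```

View pics/s15.png

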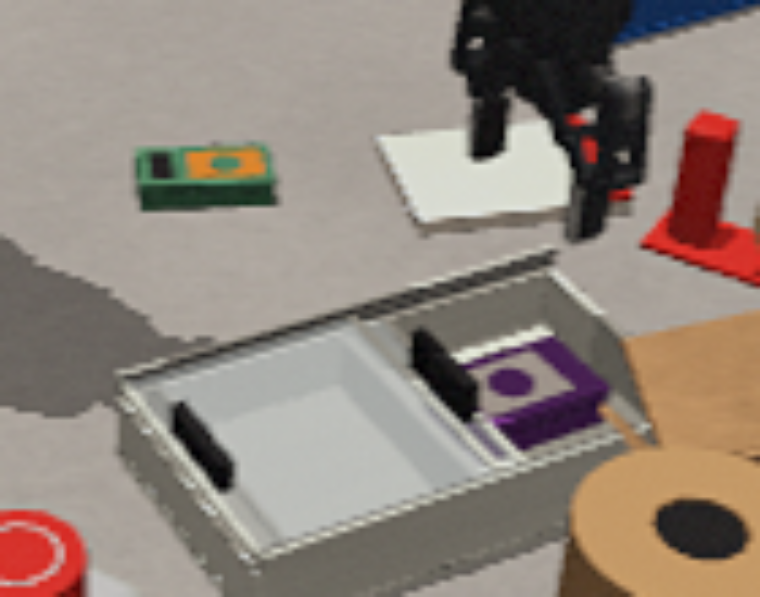

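Call:
servo_tool:
  motion:
    - [[1,0,0.17,-0.8,0],[1,0,0,-0.8,0],[1,0,0,-0.8,0],[1,0,0,-0.6,0],[1,0,0,-0.3,0],[1,0,0,-0.2,0],[1,0,0,0,0]]
  newtons: 40

```text
t: 52.15
eef_pos: [0.5543, 0.277, -0.0036]
tool_rot: [0.0, 0.717, 0.697, -0.0]
contact_force: [1.0, 0.1, -0.1]
gripper_width: 1.003
grasp_force: 0.0
```

Call:
servo_tool:
  motion:
    - [[0.5,0,0,0,0],[0.5,0,0,0,0],[0.5,0,0,0,0],[0.5,0,0,0,0],[0.5,0,0,0,0]]

```text
t: 52.65
eef_pos: [0.5551, 0.2778, -0.002]
tool_rot: [0.0, 0.716, 0.698, 0.001]
contact_force: [-1.1, -0.9, 6.8]
gripper_width: 0.669
grasp_force: 43.9
```

Call:
servo_tool:
  motion:
    - [[0.5,0,0,0.2,0],[0.5,0,0,0.6,0],[0.5,0,0,0.9,0],[0.5,0,0,0.9,0],[0.5,0,0,0.9,0],[0.5,0,0,0.9,0],[0.5,0,0,0.65,0],[0.5,0,0,0,0]]

```text
t: 53.45
eef_pos: [0.5558, 0.2788, 0.203]
tool_rot: [0.001, 0.716, 0.698, 0.003]
contact_force: [0.4, -0.2, -2.3]
gripper_width: 0.67
grasp_force: 43.5
```

Call:
servo_tool:
  motion:
    - [[0.5,-0.053,-0.942,0,0.037],[0.5,-0.053,-0.942,0,0.037],[0.5,-0.053,-0.942,0,0.037],[0.5,-0.053,-0.942,0,0.037],[0.5,-0.053,-0.942,0,0.037],[0.5,-0.053,-0.942,0,0.037],[0.5,-0.053,-0.942,0,0.037],[0.5,-0.053,-0.942,0,0.037],[0.5,-0.053,-0.942,0,0.037],[0.5,-0.053,-0.942,0,0.037],[0.5,-0.053,-0.942,0,0.037],[0.5,-0.053,-0.942,0,0.037],[0.5,-0.053,-0.942,0,0.037],[0.5,-0.053,-0.942,0,0.037],[0.5,-0.053,-0.942,0,0.037],[0.5,-0.053,-0.942,0,0.037],[0.5,-0.053,-0.942,0,0.037],[0.5,-0.053,-0.942,0,0.037],[0.5,0,0,0,0],[0.5,0,0,0,0]]

```text
t: 55.45
eef_pos: [0.5148, -0.4015, 0.1968]
tool_rot: [-0.001, 0.689, 0.725, -0.0]
contact_force: [0.3, 0.8, -1.5]
gripper_width: 0.67
grasp_force: 43.5
```

```bash
python3 - <<'E'
from look import *
o=bot.get_obs();e=o["eef_pos"];r=o["tool_rot"];zt=e[2]+.002+.034
print(e.round(4),"psi",2*np.degrees(np.arctan2(r[2],r[1])).round(2))
p,d=cam("scene");np.savez("scene16.npz",p=p,d=d);W=cloud("scene",d)
a=np.radians(3.1);ex=np.array([np.cos(a),np.sin(a)]);ey=np.array([-np.sin(a),np.cos(a)])
U=(W[...,:2]-e[:2])@ex;T=(W[...,:2]-e[:2])@ey;Z=W[...,2];hsv=cv2.cvtColor(p,cv2.COLOR_RGB2HSV)
m=(abs(U-.029)<.015)&(abs(T)<.07)&(Z>zt-.028)&(Z<zt-.003)&(hsv[...,1]>80)&(hsv[...,0]>115)
print("face U",np.median(U[m]).round(4),"T",np.percentile(T[m],[1,99]).round(4),"slope",np.degrees(np.polyfit(T[m],U[m],1)[0]).round(2),"Z",np.percentile(Z[m],[1,99]).round(3),m.sum())
c=np.array([.5156,-.4006]);U=(W[...,:2]-c)@ex;T=(W[...,:2]-c)@ey
m=(abs(U-.034)<.015)&(abs(T)<.08)&(Z>.14)&(Z<.160)&(hsv[...,1]>80); print("blue face U",np.median(U[m]).round(4),"T",np.percentile(T[m],[1,99]).round(4))
E
```

```text
[ 0.5148 -0.4015  0.1968] psi 92.94
face U 0.0299 T [-0.041   0.0447] slope -0.56 Z [0.205 0.23 ] 273
blue face U 0.0356 T [-0.0616  0.0652]
```

Call:
servo_tool:
  motion:
    - [[0.5,0,0,-0.4,0.03],[0.5,0,0,-0.3,0],[0.5,0,0,-0.15,0],[0.5,0,0,0,0],[0.5,0,0,0,0]]

```text
t: 56.0
eef_pos: [0.5162, -0.4008, 0.1644]
tool_rot: [-0.0, 0.686, 0.727, 0.0]
contact_force: [-0.0, -0.4, -2.0]
gripper_width: 0.664
grasp_force: 43.5
```

Call:
servo_tool:
  motion:
    - [[0.5,0,0,-0.07,0],[0.5,0,0,-0.05,0],[0.5,0,0,0,0]]

```text
t: 56.3
eef_pos: [0.516, -0.401, 0.1596]
tool_rot: [-0.0, 0.687, 0.727, -0.0]
contact_force: [0.5, 0.1, -2.3]
gripper_width: 0.668
grasp_force: 43.5
```

Call:
servo_tool:
  motion:
    - [[0.5,0,0,-0.06,0],[0.5,0,0,0,0]]

```text
t: 56.5
eef_pos: [0.516, -0.401, 0.157]
tool_rot: [-0.0, 0.687, 0.727, -0.0]
contact_force: [-0.6, -0.5, -1.8]
gripper_width: 0.672
grasp_force: 43.5
```

Call:
servo_tool:
  motion:
    - [[0.5,0,0,-0.03,0],[0.5,0,0,0,0]]

```text
t: 56.7
eef_pos: [0.5162, -0.4011, 0.1561]
tool_rot: [0.0, 0.687, 0.727, 0.0]
contact_force: [-0.7, 0.1, -1.9]
gripper_width: 0.668
grasp_force: 43.5
```

Call:
servo_tool:
  motion:
    - [[0.5,0,0,-0.03,0],[0.5,0,0,0,0]]

```text
t: 56.9
eef_pos: [0.5163, -0.4011, 0.1561]
tool_rot: [0.0, 0.687, 0.727, -0.0]
contact_force: [-3.0, 1.9, 5.4]
gripper_width: 0.67
grasp_force: 44.3
```

Call:
servo_tool:
  motion:
    - [[0.5,0,0,-0.03,0],[0.5,0,0,0,0]]

```text
t: 57.1
eef_pos: [0.5163, -0.4011, 0.156]
tool_rot: [0.001, 0.687, 0.727, -0.0]
contact_force: [-5.5, 3.3, 12.1]
gripper_width: 0.67
grasp_force: 45.1
```

Call:
servo_tool:
  motion:
    - [[0.5,0,0,0.05,0],[0.75,0,0,0,0],[1,0,0,0,0],[1,0,0,0,0],[1,0,0,0.4,0],[1,0,0,0.8,0],[1,0,0,0.4,0],[1,0,0,0,0]]

```text
t: 57.9
eef_pos: [0.5181, -0.4016, 0.2235]
tool_rot: [0.003, 0.687, 0.727, 0.001]
contact_force: [0.4, -0.2, -0.4]
gripper_width: 1.001
grasp_force: 0.0
```

Call:
servo_tool:
  motion:
    - [[0.4,0.064,0.861,0,-0.763],[0.4,0.064,0.861,0,-0.763],[0.4,0.064,0.861,0,-0.763],[0.4,0.064,0.861,0,-0.763],[0.4,0.064,0.861,0,-0.763],[0.4,0.064,0.861,0,-0.763],[0.4,0.064,0.861,0,-0.763],[0.4,0.064,0.861,0,-0.763],[0.4,0.064,0.861,0,-0.763],[0.4,0.064,0.861,0,-0.763],[0.4,0.064,0.861,0,-0.763],[0.4,0.064,0.861,0,-0.763],[0.4,0.064,0.861,0,-0.763],[0.4,0.064,0.861,0,-0.763],[0.4,0.064,0.861,0,-0.763],[0.4,0.064,0.861,0,-0.763],[0.4,0.064,0.861,0,-0.763],[0.4,0.064,0.861,0,-0.763],[0.4,0,0,0,0],[0.4,0,0,0,0]]
  newtons: 30

```text
t: 59.9
eef_pos: [0.5615, 0.2196, 0.219]
tool_rot: [0.0, 1.0, -0.009, -0.001]
contact_force: [-0.4, -0.5, -0.2]
gripper_width: 0.406
grasp_force: 0.0
```

```bash
python3 - <<'E'
from look import *
look("17",{"x":(.3,-.6)}); column("17",.192)
o=bot.get_obs();print(o["eef_pos"],o["tool_rot"])
a=np.radians(3.1);ex=np.array([np.cos(a),np.sin(a)]);ey=np.array([-np.sin(a),np.cos(a)]);c=np.array([.5156,-.4006])
W=cloud("scene",np.load("scene17.npz")["d"]);U=(W[...,:2]-c)@ex;T=(W[...,:2]-c)@ey;Z=W[...,2]
for u0,z0,z1 in((.029,.168,.187),(.034,.14,.16),(.034,.112,.132),(.034,.084,.104)):
    m=(abs(U-u0)<.012)&(abs(T)<.08)&(Z>z0)&(Z<z1);q=np.polyfit(T[m],U[m],1);print("face",np.median(U[m]).round(4)-u0,"T",np.percentile(T[m],[2,98]).round(4),"slope",np.degrees(q[0]).round(2))
p=np.load("scene17.npz")["p"];b=np.load("top17.npz")["p"]
cv2.imwrite("pics/f17.png",np.hstack([cv2.resize(p[130:290,40:200,::-1],(400,400)),cv2.resize(b[140:240,340:440,::-1],(400,400))]))
E
```

```text
59.9 [0.5615 0.2196 0.219 ]
top x none
scene x none
top col 590 U [-0.0298  0.0271] T [-0.0431  0.0462] (array([ 514. , -398.5]), array([91.7, 57.9]), -85.6)
top box 1590 U [-0.0839  0.0815] T [-0.082   0.0833] (array([ 514.4, -399.7]), array([169.3, 167.5]), -87.0)
scene col 661 U [-0.027   0.0325] T [-0.042  0.046] (array([ 522.7, -398.5]), array([89.2, 64.7]), -86.7)
scene box 1672 U [-0.0722  0.0879] T [-0.0824  0.0838] (array([ 523.5, -399.7]), array([173.8, 167.2]), 3.1)
colface [0.0289 0.0307 0.0327] slope deg -0.57
boxface [0.0845 0.0859 0.0874] slope deg 0.02
[0.56221185 0.21742825 0.21909558] [ 6.48697339e-04  9.99945620e-01 -1.04026846e-02 -3.47197085e-04]
face 0.0017000000000000001 T [-0.0406  0.0451] slope -0.57
face 0.0015999999999999973 T [-0.0608  0.0636] slope -0.02
face 0.0005999999999999964 T [-0.0607  0.0637] slope -0.36
face 0.0012999999999999956 T [-0.0616  0.0628] slope -0.26
```

View pics/f17.png

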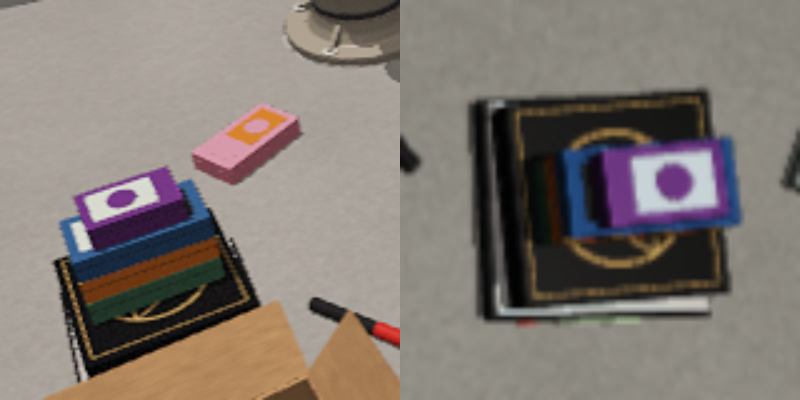

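Call:
servo_tool:
  motion:
    - [[0.4,0,0.02,-0.9,0],[0.4,0,0,-0.9,0],[0.4,0,0,-0.9,0],[0.4,0,0,-0.9,0],[0.4,0,0,-0.4,0],[0.4,0,0,-0.2,0],[0.4,0,0,0,0],[0,0,0,0,0],[0,0,0,0,0],[0,0,0,0,0],[0,0,0,0,0]]

```text
t: 61.1
eef_pos: [0.5634, 0.2201, 0.0535]
tool_rot: [-0.0, 1.0, -0.01, 0.001]
contact_force: [-1.7, -2.2, 7.3]
gripper_width: 0.101
grasp_force: 33.2
```

Call:
servo_tool:
  motion:
    - [[0,0.01,0.39,0,0],[0,0.01,0.39,0,0],[0,0.01,0.39,0,0],[0,0.01,0.39,0,0],[0,0.01,0.39,0,0],[0,0.01,0.39,0,0],[0,0.01,0.39,0,0],[0,0,0.39,0,0],[0,0,0.05,0,0],[0,0,0,0,0]]

```text
t: 62.1
eef_pos: [0.5665, 0.3435, 0.0535]
tool_rot: [0.003, 1.0, -0.011, 0.001]
contact_force: [-2.8, -7.9, 12.0]
gripper_width: 0.107
grasp_force: 34.1
```

Call:
servo_tool:
  motion:
    - [[0,0,0.04,0,0],[0.12,0,-0.06,0,0],[0.4,0,0,0,0],[0.4,0,0,0,0],[0.4,0,0,0.5,0],[0.4,0,0,0.9,0],[0.4,0,0,0.9,0],[0.4,0,0,0.9,0],[0.4,0,0,0.9,0],[0.4,-0.6,0.3,0,0],[0.4,-0.6,0.3,0,0],[0.4,-0.6,0.3,0,0],[0.4,0,0,0,0]]

```text
t: 63.4
eef_pos: [0.4882, 0.3855, 0.2164]
tool_rot: [-0.001, 1.0, -0.006, -0.001]
contact_force: [-1.1, 0.3, 0.1]
gripper_width: 0.403
grasp_force: 0.0
```

```bash
python3 - <<'E'
from look import *
I0={n:np.load(n+"0.npz") for n in("top","scene")}
n="scene";p,d=cam(n);q,e=cam("top")
for nm,P,D in(("start",I0[n]["p"],I0[n]["d"]),("now",p,d)):
    W=cloud(n,D);V=P.max(2)
    for y in(.064,.341):
        m=(abs(W[...,0]-.56)<.05)&(abs(W[...,1]-y)<.03)&(W[...,2]>.06)&(W[...,2]<.09)&(V<60); print(nm,"handle",m.sum(),np.median(W[m],axis=0).round(4))
print(bot.get_obs()["eef_pos"])
cv2.imwrite("pics/fin.png",cv2.resize(np.vstack([p[60:330],q[50:310]])[:,:,::-1],None,fx=1.1,fy=1.1))
E
```

```text
start handle 69 [0.5642 0.0604 0.0721]
start handle 63 [0.5641 0.3402 0.0719]
now handle 67 [0.5615 0.0601 0.0726]
now handle 67 [0.5641 0.3399 0.0717]
[0.49230144 0.3826268  0.21597874]
```

View pics/fin.png

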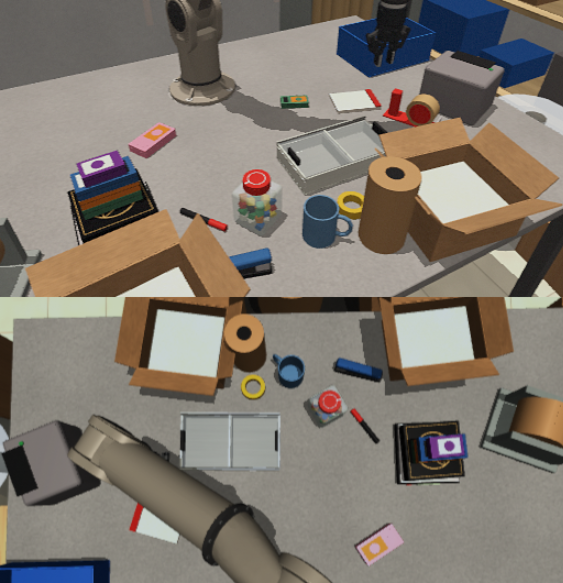

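The final views show the jar lidded and standing, the column centred under the purple deck, both panels shut and the other things in place. I'm handing in.

```bash
python3 -c "
from station import bot
print(bot.hand_in())"
```

```text
the job is handed in; nothing more can be done
None
```

The job is handed in: the lid is screwed home on the jar, the green, orange and blue games plus the purple deck are stacked square on the big box (game1 was absent), and both panels are shut; the jar itself turned a few degrees while I screwed the lid.

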